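Load the sample drawer behind a latched guard gate

TASK

Get the guard cage ready for the next run: lift the gate's thumb latch out of its catch, swing the gate right open (past square) and draw the sample drawer out to its stop; if a finished cup was left standing in the drawer's trough, put it in the white basket. Stand every cup waiting on the bench flat in the trough, then lay the retaining bar flat across the two end supports of the drawer, above the cups and centred. Finally slide the drawer fully home, swing the gate shut so that its latch drops back into the catch, and leave the bystanding things on the bench where they are.

Things in the scene. Friction and masses are not known exactly. Their poses are not given: they have to be found in the camera images.
- cage: fixed white guard cage (200 deep x 250 wide x 111 mm high), roof grille of steel bars; its gate faces the robot's right. Origin: centre of the underside; -x points out of the gate opening (the way the drawer comes out), +y to the latch side. The grille starts 66 mm behind the gate's mid-plane, so the strip behind the gate, with the drawer's pull post, is open from above
- gate_hinge (a point): vertical hinge axis of the gate at bench level, at (-110, -120, 0) mm in the cage's frame. Axes turn with the gate: +y runs from hinge to free edge, -x out of its outer face. The gate is a barred panel 235 mm long, 10 mm thick, from 12 to 105 mm above the bench
- gate (a joint): gate angle, rad: 0 shut, grows as it swings outwards, stop at 1.9; the gate stays where it is left (hinge friction 0.06 N m). Square is 1.57
- latch_stem (a point): top of the latch's upright round thumb stem, 12 mm diameter, steel, 12 mm in front of the gate's mid-plane, 195 mm from the hinge axis, top 157 mm above the bench when down; 52 mm stand clear above the gate's top edge. Fixed to the latch bar: pinch it from above and raise it to lift the latch, pull it to swing the gate
- latch (a joint): latch bar angle, rad: 0 down (its 70 g pull it there), max 0.5. The bar pivots on the gate's outer face 120 mm from the gate hinge, 85 mm up; stem 75 mm, nose 142 mm beyond the pivot. Raised 0.1 or more (stem 8 mm up) the nose clears the catch wall. On closing it rides up the catch's ramp (reaching 52 mm out from the nose) and drops in, or is held raised 0.15 or more while passing
- drawer (a joint): drawer travel, m: 0 fully home in the cage, 0.2 drawn out to its stop; friction about 1.5 N, stays where left. The gate must be past square for the drawer to pass
- pull_post (a point): top of the drawer's upright round steel pull post, 14 mm diameter, 102 mm above the bench, free above 20 mm height; it moves with the drawer and stands 80 mm in front (cage -x) of the middle of the trough
- trough (a point): centre of the floor of the drawer's trough, 20 mm above the bench; axes as the cage's. The trough is 60 mm wide inside (x) and 170 mm long (y) with side walls 12 mm high and 6 mm thick. At each end of it (y = +-95 mm) stands a support 20 mm long in y; its flat seat is 38 mm above the trough floor, between two lips 38 mm apart in x and 8 mm high
- cup1: round flat-topped sample cup with a grey rim, 42 mm diameter, 34 mm tall, about 50 g; it starts waiting upright on the bench (may be absent). Origin: its centre, 17 mm above its underside; its z axis is the axis of the cup. Either end may be up
- cup2: round flat-topped sample cup with a grey rim, 42 mm diameter, 34 mm tall, about 50 g; another cup of the same kind; it starts waiting upright on the bench (may be absent). Origin: its centre, 17 mm above its underside; its z axis is the axis of the cup. Either end may be up
- cup3: round flat-topped sample cup with a grey rim, 42 mm diameter, 34 mm tall, about 50 g; another cup of the same kind; it starts waiting upright on the bench (may be absent). Origin: its centre, 17 mm above its underside; its z axis is the axis of the cup. Either end may be up
- old_cup: finished cup of the same kind and size, left standing in the trough at the start (may be absent). Origin: its centre
- bar: loose aluminium retaining bar, a flat plate 204 mm long (its y axis), 30 mm wide (x), 8 mm thick, with a black grip block in the middle of its top: 24 mm along y, 14 mm across, 24 mm high. 150 g. Origin: centre of the plate's underside
- basket: fixed shallow white plastic basket, open at the top, 130 (x) x 150 (y) x 35 mm high, walls and floor 4 to 5 mm. Origin: centre of the underside
- reagent: bystander: amber bottle, 56 mm diameter, 110 mm tall, origin under its centre
- beaker: bystander: glass beaker, 64 mm diameter, 75 mm tall, origin under its centre
- driver: bystander: screwdriver lying on the bench near the robot
- tape: bystander: roll of clear tape lying flat, 70 mm diameter, 20 mm tall (may be absent)
Not all that is in view belongs to the job. Leave any yellow look-alike of the cup2 alone.

How it is judged:
By the outcome, as a careful person would: the job done as asked, in the order asked, and still so for the second after the job is handed in, with the robot touching nothing.
Of cup1, cup2, cup3 only 2 to 3 are there at a start; the rules pass over those that are not, and their reading is None.
Of old_cup, tape only 1 to 2 are there at a start; the rules pass over those that are not, and their reading is None.
At some moment in a run one of cup1, cup2, cup3, bar may be knocked a few centimetres aside while the robot is not near it.
Once in a run the grip may slacken for a moment while it holds something.
It also fails if it takes over 210 s, if anything falls off the work surface, if the arm or the gripper's body presses on something with over 40 N, if the wrist force passes 120 N, or if a joint passes its speed limit or range.

ROBOT

A 6-joint arm with a two-finger parallel gripper is mounted at the origin on the work surface. World frame = base frame: x ahead of the robot, y to its left, z up, the work surface at z = 0. Lengths are in mm, angles in rad, forces in N, time in s.
With the tool pointing down it reaches from about 400 to 925 mm from the base axis. Payload 12.5 kg.
Tool frame: the origin (TCP) lies where the fingers leave the gripper's body, on its centre line; the fingertips stand 78 mm ahead of it and the grasp point (between the pads) lies 59 mm ahead of it (env.nose_length is the distance from the TCP to the fingertips, in mm); z points along the fingers, y is the line along which they close (so a half turn about z gives the same grasp; the last joint's range is limited). The gripper opens to 95 mm and grips with 3 to 60 N. Pads are 20 mm wide; open, the fingers measure 119 mm over their backs; the gripper's body (75 mm by 180 mm) begins 59 mm behind the grasp point.
Start: joints at [1.2, 0.491, 1.559, -0, 1.092, -0.106], TCP at [163.552, 603.232, 292.261] pointing down, gripper open.
Joint ranges: [-3.1, 3.1], [-0.84, 2.19], [0.05, 2.79], [-1.13, 4.28], [0.06, 2.93], [-2.69, 2.69]. Speed limits (rad/s): [2.22, 2.22, 2.79, 3.14, 3.14, 3.14].

INTERFACE

Orientations are given as [roll, pitch, yaw] about the fixed x, y, z axes, in that order (R = Rz(yaw) Ry(pitch) Rx(roll)).
In Python, from cell import env gives the robot as it stands. The module is installed in compiled form; this text tells all that it offers.
- The arm moves only by the tool send_rows, never from a script. Its argument "series" is text: rows parted by semicolons, each of 6 numbers parted by spaces: the shift along the tool's x, y, z as a fraction of full scale, then the turn, a rotation vector about the tool's x, y, z as a fraction of full scale. A call has 1 to 5 rows; each row shifts and turns the commanded pose from where the row before left it, along the tool's axes as they then stand; what a row does not reach is not made up. Full scale, the value 1, is 60 mm for a shift and 10 degrees for a turn. A row lasts 1/8 s, in which the tool goes at most 62.5 mm and 10.7 degrees, less where a joint would pass 70% of its speed; a pose out of reach is approached as far as the arm can. A call with a number of a shift or a turn outside -1 to 1 is refused whole. A call with a gripper value outside its range is refused whole. "fingers" is the opening, from 0 (shut) to 1 (fully open), set as the call begins (left out, the last holds). The fingers move at their own pace and stop on an object; the grip force is fixed at half the most. Time passes only in rows, so rows that do not move let the fingers close. It gives the time, the measured TCP pose, the force, the opening and the grip force at its end, in the units of the state.
- env.state(): the state, without advancing time (a new reading comes with each control period).
- env.read_camera(name): name is "scene" or "top" or "wrist"; returns a dict with "color" (420x560x3 uint8, red, green, blue), "z_map" (420x560 float32, mm along the optical axis (not along the pixel's ray), 0 where there is no reading), "fovy" (degrees; the focal length in pixels is half the picture's height over the tangent of half this angle, whatever the lens; pixels are square), "cx", "cy" (the principal point, pixels), "distortion" ([k1, k2, p1, p2, k3] as OpenCV has them; the pictures are not rectified), "R" (3x3) and "t" (3): a world point X has camera coordinates R X + t. Camera axes: x right, y down, z forward; pixel columns grow to the right and rows downward; lengths in mm; the calibration is good to about 2 mm. A picture is of the moment at which its call begins.
- env.job_done(): hands the job in; it is judged then, once.
The state is a dict: "t": time; "joints": joint angles; "qvel": joint speeds; "tau": joint torques, N m; "eef_pos": TCP position; "tcp_rot": TCP orientation; "ft_force": force on the tool from outside, world axes, zero at the start; "moment": the same for the moment, N m; "opening": opening from 0.0 (shut) to 1.0 (fully open); "grip_force": force on a finger pad.
Only numpy, scipy, OpenCV 4.12 (cv2) and the standard library are available. Lean on these libraries where they do the work, as an engineer would, in place of code of your own. Each camera call takes 0.05 s, during which the arm holds its last target. There are 200 camera calls.

## Working session

There is one attempt and no reset: what is moved stays moved. The work goes in short steps, Python scripts to look and compute and a tool call to move; the robot and the scene stay as the last step left them, time stands still between calls to the robot, and variables do not carry over. Pictures are saved under pics/ and viewed, at most 14 in all, crops included, and the job is handed in when it is done.

Besides the shell and the picture viewer there is one more tool, called after "Call:" as a command line: name --argument value ..., lists and objects as JSON in quotes. send_rows: Moves the arm, as the interface text tells. Shift numbers are shares of 60 mm and turn numbers shares of 10 degrees, none past 1 either way. Its arguments: {"type":"object","properties":{"series":{"type":"string"},"fingers":{"type":"number"}},"required":["series"]}

```bash
mkdir -p pics
cat > h.py <<'E'
import numpy as np, cv2
from cell import env
from scipy.spatial.transform import Rotation as Ro
def shot(n):
    return env.read_camera(n)
def KD(c):
    f=210/np.tan(np.radians(c['fovy'])/2)
    return np.array([[f,0,c['cx']],[0,f,c['cy']],[0,0,1.]]),np.array(c['distortion'],float)
def cloud(c):
    K,D=KD(c); v,u=np.mgrid[0:420,0:560]
    p=cv2.undistortPoints(np.stack([u.ravel(),v.ravel()],1).astype(np.float64)[:,None],K,D)[:,0]
    z=c['z_map'].ravel().astype(float)
    P=np.c_[p*z[:,None],z]
    W=(P-np.array(c['t']).ravel())@np.array(c['R'])
    W[z==0]=np.nan
    return W.reshape(420,560,3)
def onplane(c,u,v,h):
    K,D=KD(c); p=cv2.undistortPoints(np.array([[[u,v]]],float),K,D)[0,0]
    R=np.array(c['R']);C=-R.T@np.array(c['t']).ravel(); d=R.T@np.array([*p,1]); return C+d*(h-C[2])/d[2]
def proj(c,X):
    K,D=KD(c); R=np.array(c['R'],float)
    return cv2.projectPoints(np.array(X,float).reshape(-1,1,3),cv2.Rodrigues(R)[0],np.array(c['t'],float).ravel(),K,D)[0][:,0]
def save(c,n,crop=None,s=1):
    im=c['color'][:,:,::-1]
    if crop: im=im[crop[1]:crop[3],crop[0]:crop[2]]
    cv2.imwrite('pics/'+n,cv2.resize(im,None,fx=s,fy=s,interpolation=cv2.INTER_CUBIC))
E
python3 - <<'E'
from h import *
import pickle
for n in ('top','scene'):
    c=shot(n); save(c,n+'0.png',s=1.42); pickle.dump(c,open(n+'0.pkl','wb')); print(n,c['fovy'],c['distortion'],-np.array(c['R']).T@np.array(c['t']).ravel())
print(env.state())
E
```

```text
top 42.69029035613086 [-0.11152649  0.          0.          0.          0.        ] [ 252.54889373  -20.1357362  1582.74419441]
scene 57.32848802857611 [0.00604669 0.         0.         0.         0.        ] [1010.95216305  -81.05351847  913.31412531]
{'t': 0.1, 'joints': array([ 1.20041535e+00,  4.91465965e-01,  1.55938628e+00, -1.71492021e-05,
        1.09168589e+00, -1.05610502e-01]), 'qvel': array([-0.00014806, -0.00296169, -0.00344413, -0.00142823,  0.00068765,
       -0.00068015]), 'tau': array([ 2.69233627e-03, -6.13627052e+01, -2.58609903e+01,  6.94401492e-02,
        4.69928922e-02, -2.07204835e-05]), 'eef_pos': array([163.49195666, 603.09464856, 291.74161256]), 'tcp_rot': array([-3.14065084e+00, -8.45409119e-05,  2.87683005e+00]), 'ft_force': array([-0.51608541, -0.62115524, -0.45283992]), 'moment': array([ 0.01330572,  0.0188886 , -0.01085949]), 'grip_force': 0.0, 'opening': 1.0011098922922188}
```

View pics/top0.png

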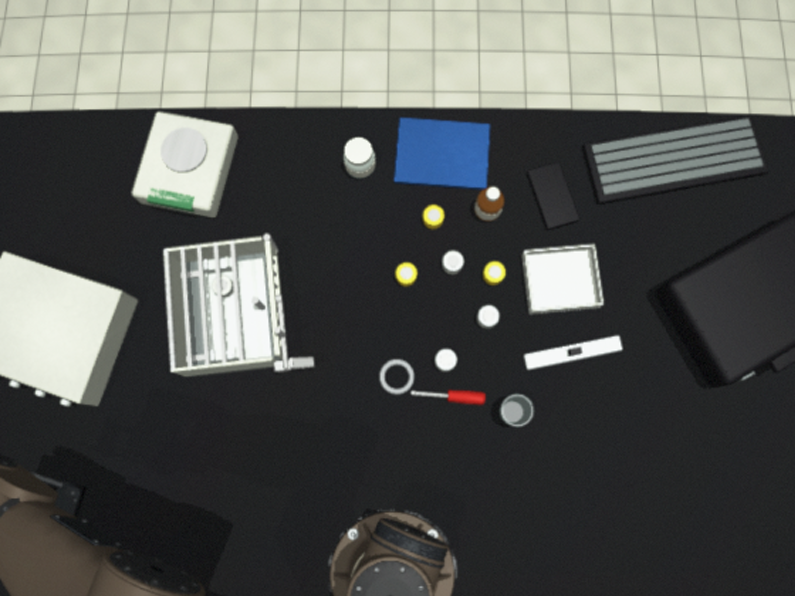

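View pics/scene0.png

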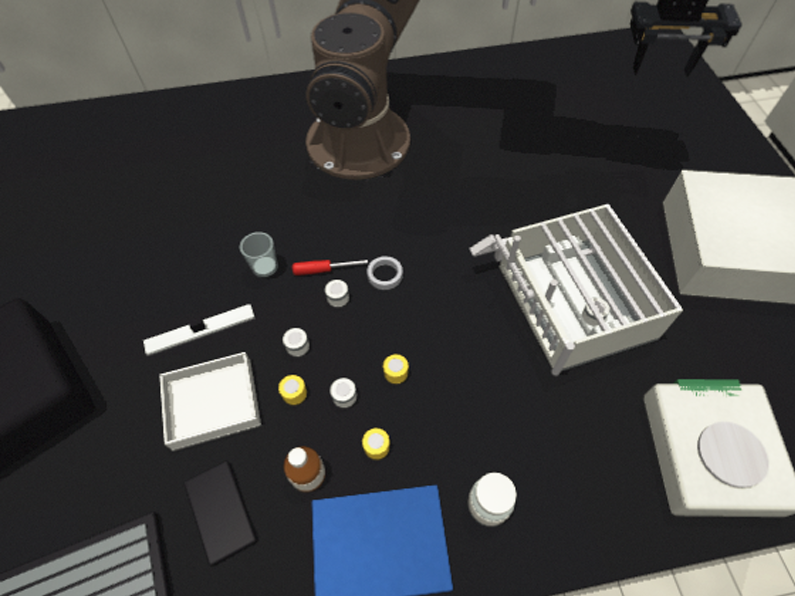

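Top view (1.42×): the cage is at (165–285, 235–375) with the gate on its right, hinge at (268,240) and latch/catch at (295,363). There is a cup in the trough at (222,287). The grey-rimmed cups are at (453,262), (488,316) and (446,360). The yellow look-alikes are at (434,216), (406,274) and (494,272) and stay put. The bar is at (573,352) and the basket at (563,280). Next I measure and enlarge the cage and cups.

Run:
```python
from h import *
import pickle
from scipy import ndimage as N
c=pickle.load(open('top0.pkl','rb')); W=cloud(c)
im=c['color'][:,:,::-1]
a=cv2.resize(im[155:275,105:235],None,fx=4.5,fy=4.5,interpolation=cv2.INTER_CUBIC)
cv2.imwrite('pics/cage.png',a)
z=W[...,2]
print('bench',np.nanmedian(z[300:400,250:300]), np.nanmedian(z[280:290,280:400]))
m=(z>26)&(z<45); m[:,:270]=0
L,n=N.label(m)
for i in range(1,n+1):
    k=L==i
    if k.sum()<40: continue
    P=W[k]; uv=np.argwhere(k).mean(0)[::-1]
    r=cv2.minAreaRect(P[:,:2].astype(np.float32)); print(k.sum(),uv.round(),np.round(r[0]),np.round(r[1]),round(r[2],1),np.round(np.median(P[:,2]),1),c['color'][k].mean(0).round())
m=(z>104)&(z<122);m[:,:105]=0;m[:,240:]=0;m[:155]=0;m[290:]=0
P=W[m];print(P.shape);r=cv2.minAreaRect(P[:,:2].astype(np.float32));print(r,cv2.boxPoints(r))
m=(z>135)&(z<175);m[:,:150]=0;m[:,240:]=0;m[:155]=0;m[290:]=0
P=W[m];print('stem',P.shape,P.mean(0) if len(P) else 0)
# bar
m=(z>4)&(z<14);m[:225]=0;m[270:]=0;m[:,:360]=0;m[:,445:]=0
P=W[m];r=cv2.minAreaRect(P[:,:2].astype(np.float32));print('bar',r)
```

```text
bench 3.1191611590275996 1.9094809890939812
163 [305. 152.] [735. -80.] [41. 42.] 10.2 34.3 [228. 225. 131.]
288 [396. 192.] [ 603. -350.] [132. 154.] 6.1 33.7 [176. 181. 173.]
170 [319. 184.] [ 636. -121.] [42. 42.] 76.7 33.9 [222. 225. 222.]
171 [348. 192.] [ 612. -208.] [42. 42.] 3.9 34.1 [230. 229. 138.]
167 [286. 193.] [608. -24.] [41. 41.] 65.0 33.6 [232. 231. 139.]
44 [467. 213.] [ 552. -560.] [55.  7.] 26.3 36.6 [13. 13. 14.]
170 [344. 223.] [ 519. -194.] [40. 42.] 45.1 34.0 [227. 230. 228.]
144 [488. 247.] [ 449. -617.] [172.  10.] 29.5 36.2 [13. 13. 15.]
41 [405. 246.] [ 450. -372.] [14. 24.] 12.8 33.2 [104. 106. 105.]
165 [314. 253.] [ 431. -106.] [41. 38.] 89.8 34.4 [235. 238. 236.]
(1909, 3)
((528.9848022460938, 340.6468200683594), (254.31932067871094, 230.43984985351562), 8.831037521362305) [[385.6439  434.97916]
 [421.0213  207.27109]
 [672.3257  246.31448]
 [636.9483  474.02255]]
stem (22, 3) [469.09975604 219.9129687  153.37545114]
bar ((452.4320983886719, -370.5199890136719), (131.97605895996094, 255.75013732910156), 0.3561747074127197)
```

View pics/cage.png

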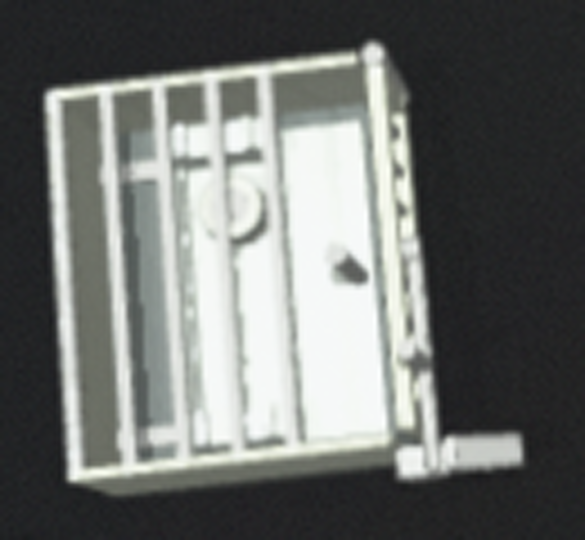

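Run:
```python
from h import *
import pickle
c=pickle.load(open('top0.pkl','rb'))
def p(u,v,h): return onplane(c,105+u/4.5,155+v/4.5,h)
A=p(46,91,111);B=p(70,481,111);H=p(373,50,108);S=p(413,352,157);post=p(333,252,102);cup=p(231,209,54);print('post',post,'H',H)
C=p(387,437,111)
for n,x in zip('A B H S C cup'.split(),(A,B,H,S,C,cup)): print(n,x.round(1))
d=(A-B)[:2]; print(np.linalg.norm(d),np.degrees(np.arctan2(d[1],d[0])))
yaw=np.radians(90)+np.arctan2(d[1],d[0])
# hinge->stem direction: stem at local gate (-12,195)
e=(S-H)[:2]; print(np.linalg.norm(e), np.degrees(np.arctan2(e[1],e[0])))
# fit yaw, origin to A(100,-125) B(100,125) H(-110,-120) S(-122,75) post
L=np.array([[100,-125],[100,125],[-110,-120],[-122,75]],float);G=np.array([A,B,H,S])[:,:2]
l=L-L.mean(0);g=G-G.mean(0);th=np.arctan2((l[:,0]*g[:,1]-l[:,1]*g[:,0]).sum(),(l*g).sum())
R=np.array([[np.cos(th),-np.sin(th)],[np.sin(th),np.cos(th)]]);o=G.mean(0)-R@L.mean(0)
print('yaw',np.degrees(th),'o',o,'res',(G-(L@R.T+o)).round(1)); 
print('post local',R.T@(post[:2]-o),'cup local',R.T@(cup[:2]-o), 'C',R.T@(C[:2]-o))
# bar
z=cloud(c);h=z[...,2];im=c['color'];b=(h>4)&(im.min(2)>150)
b[:230]=0;b[265:]=0;b[:,:365]=0;b[:,442:]=0
P=z[b];print('bar',cv2.minAreaRect(P[:,:2].astype(np.float32)),np.median(P[:,2]))
uu=np.argwhere(b)[:,::-1].astype(np.float32);r=cv2.minAreaRect(uu);print(r);print([onplane(c,*q,8).round(1) for q in cv2.boxPoints(r)])
```

```text
post [536.29077447 277.8952132  102.        ] H [666.04777992 257.37078651 108.        ]
A [637.4 466.4 111. ]
B [389.2 433.9 111. ]
H [666.  257.4 108. ]
S [465.3 215.7 157. ]
C [419.2 237.4 111. ]
cup [573.4 356.1  54. ]
250.31740798315627 7.448107122754482
205.0572040655495 -168.28041600102526
yaw 97.78518940245323 o [527.23383317 349.74837171] res [[-0.2  0.6]
 [-0.7  2. ]
 [ 5.   0.4]
 [-4.2 -3. ]]
post local [-72.4177284   0.759728 ] cup local [ 3.08686522e-02 -4.66103858e+01] C [-96.69653856 122.24832674]
bar ((449.7566223144531, -372.7461242675781), (31.576942443847656, 206.28016662597656), 11.50219440460205) 8.635936984994741
((403.15386962890625, 247.7692413330078), (10.59027099609375, 68.2484130859375), 78.69007110595703)
[array([ 444.4, -269. ,    8. ]), array([ 485.6, -470.5,    8. ]), array([ 454.5, -475.4,    8. ]), array([ 413.7, -274.6,    8. ])]
```

```bash
cat >> h.py <<'E'
YAW=97.8
def plan(tgt,yaw=None,p0=None,y0=None,say=''):
    """rotate first, then shift; units of the moves (z turn, then shifts)"""
    s=env.state(); R=Ro.from_euler('xyz',s['tcp_rot']).as_matrix()
    p=s['eef_pos'] if p0 is None else np.array(p0)
    y=np.degrees(np.arctan2(R[1,0],R[0,0])) if y0 is None else y0
    yaw=y if yaw is None else yaw
    t=-((yaw-y+180)%360-180)/10
    Rn=Ro.from_euler('xyz',[np.pi,0,np.radians(yaw)]).as_matrix()
    print(say,'turn z %.2f shift'%t,(Rn.T@(np.array(tgt)-p)/60).round(3)); return np.array(tgt),yaw
def cage(l,o=(527.2,349.7),yaw=None):
    a=np.radians(yaw or YAW); return np.array([np.cos(a)*l[0]-np.sin(a)*l[1]+o[0],np.sin(a)*l[0]+np.cos(a)*l[1]+o[1]])
E
python3 - <<'E'
from h import *
plan([440,190,300],187.8)
s=env.state()
c=shot('wrist');R=np.array(c['R']);C=-R.T@np.array(c['t']).ravel()
Rt=Ro.from_euler('xyz',s['tcp_rot']).as_matrix();print('cam in tool',Rt.T@(C-s['eef_pos']),c['fovy'],(R@Rt).round(2))
import pickle;z=cloud(pickle.load(open('top0.pkl','rb')))[...,2];print('box',np.nanmedian(z[200:260,20:60]),'jar',np.nanmax(z[95:125,240:265]))
E
```

```text
turn z -2.30 shift [-3.631 -7.447 -0.138]
cam in tool [ 68.38998794   0.67913952 -93.00889179] 61.88347443862601 [[-0.    1.   -0.  ]
 [-0.97 -0.   -0.25]
 [-0.25  0.    0.97]]
box 100.45176088501748 jar 93.53415331247442
```

Call:
send_rows --series "-0.45 -0.93 0 0 0 -0.3;-0.45 -0.93 0 0 0 -0.4;-0.45 -0.93 0 0 0 -0.4;-0.45 -0.93 0 0 0 -0.4;-0.45 -0.93 0 0 0 -0.4" --fingers 0.5

```text
t: 0.78
eef_pos: [258.2, 307.7, 292.3]
tcp_rot: [3.141, 0.0, -3.072]
ft_force: [1.0, -0.8, 0.1]
opening: 0.536
grip_force: 0.0
```

Call:
send_rows --series "-0.45 -0.93 0 0 0 -0.4;-0.45 -0.93 0 0 0 0;-0.45 -0.93 0 0 0 0;0 0 0 0 0 0;0 0 0 0 0 0"

```text
t: 1.4
eef_pos: [357.2, 152.4, 292.1]
tcp_rot: [3.141, -0.001, -3.006]
ft_force: [0.4, -0.4, -0.4]
opening: 0.5
grip_force: 0.0
```

Run:
```python
from h import *
import pickle
c=shot('wrist'); save(c,'w1.png',s=1.42); pickle.dump(c,open('w1.pkl','wb'))
plan([440,190,300],187.8)
print(proj(c,[[*cage((-122,75)),157],[*cage((-72,0)),102],[*cage((-110,-120)),111],[*cage((-100,125)),111]]).round()*1.42)
```

```text
turn z 0.01 shift [-1.455  0.423 -0.131]
[[492.74 531.08]
 [546.7  569.42]
 [487.06 721.36]
 [518.3  406.12]]
```

View pics/w1.png

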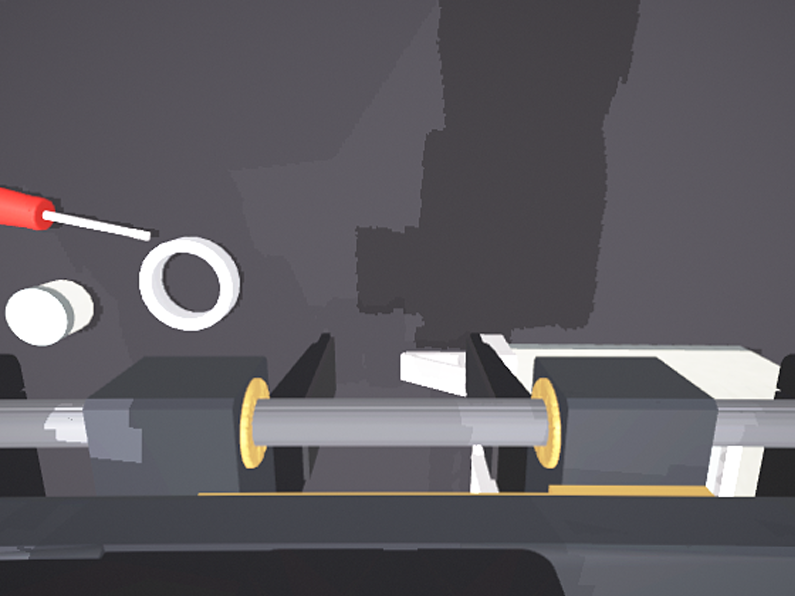

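The wrist view shows mostly finger hardware, with the tape at (190,285), a cup at (50,310) and the catch at (430,370). The stem is hidden below the frame, so I step past it and look back.

Call:
send_rows --series "-0.8 0.1 -0.6 0 0 0;-0.8 0.1 -0.6 0 0 0;-0.8 0.1 0 0 0 0;-0.7 0 0 0 0 0;0 0 0 0 0 0"

```text
t: 2.08
eef_pos: [540.1, 197.9, 363.1]
tcp_rot: [3.142, -0.001, -3.002]
ft_force: [-0.5, -0.1, -0.9]
opening: 0.497
grip_force: 0.0
```

Run:
```python
from h import *
import pickle
env.state();c=shot('wrist'); save(c,'w2.png',s=1.42); pickle.dump(c,open('w2.pkl','wb'))
print(env.state()['eef_pos'],proj(c,[[*cage((-122,75)),157],[*cage((-72,0)),102],[*cage((-110,-120)),111],[*cage((-100,125)),111],[*cage((100,125)),111]]).round()*1.42)
```

```text
[538.84674591 197.55381047 363.30569562] [[450.14 170.4 ]
 [508.36 276.9 ]
 [452.98 433.1 ]
 [479.96  90.88]
 [792.36  89.46]]
```

View pics/w2.png

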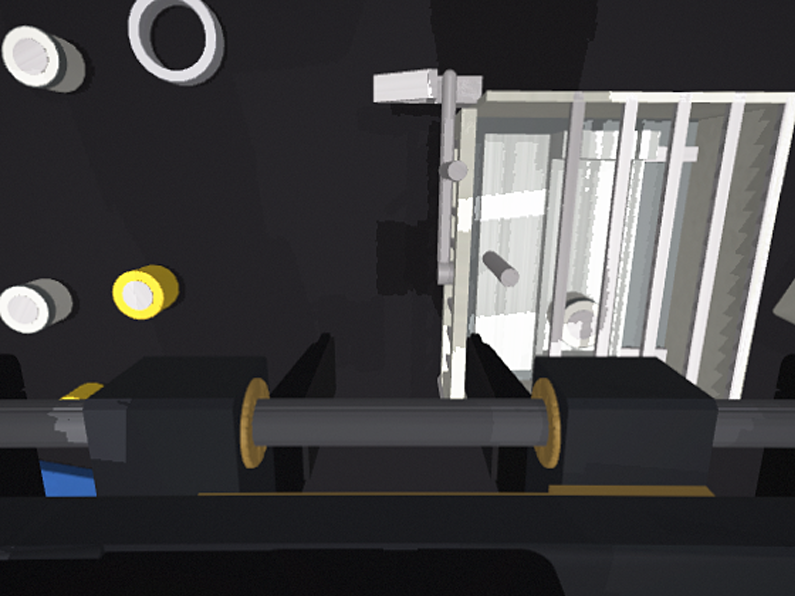

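This shows the stem top at (457,170), pull post top at (510,276), latch pivot at (446,272), nose in the catch at (450,78), and the old cup at (580,320).

Run:
```python
from h import *
import pickle
c=pickle.load(open('w2.pkl','rb'))
f=lambda u,v,h:onplane(c,u/1.42,v/1.42,h)
W=cloud(c)
print('depth stem',W[int(170/1.42),int(457/1.42)],'post',W[int(277/1.42),int(511/1.42)])
S=f(458,170,157);P=f(511,277,102);C=f(580,328,54);print(S,P,C)
A=f(470,105,105);B=f(456,395,105);print('gate top inner edge?',A,B)
T=f(795,93,111);Q=f(490,95,111);d=T-Q;print('yaw',np.degrees(np.arctan2(d[1],d[0])))
t=[*S[:2],300];a=plan(t,188);plan([S[0],S[1],196+20],188,*a[:1],188)
```

```text
depth stem [467.88560776 221.55279534 157.0641672 ] post [536.67146758 279.23970404 101.38122076]
[468.27636812 222.91360564 157.        ] [536.51023201 279.97384115 102.        ] [580.44938352 358.52826286  54.        ]
gate top inner edge? [425.36062106 229.6622868  105.        ] [632.6471451  255.29778199 105.        ]
yaw 97.96638557257072
 turn z -0.00 shift [1.106 0.582 1.055]
 turn z 0.00 shift [-0.  -0.   1.4]
```

Call:
send_rows --series "0.6 0.3 0.5 0 0 0;0.5 0.28 0.5 0 0 0;0 0 0.6 0 0 0;0 0 0.4 0 0 0;0 0 0 0 0 0"

```text
t: 2.75
eef_pos: [467.4, 221.8, 243.5]
tcp_rot: [-3.141, -0.003, -3.003]
ft_force: [-1.0, -0.7, -0.0]
opening: 0.502
grip_force: 0.0
```

Run:
```python
from h import *
plan([468.2,222.5,195],188)
```

```text
turn z -0.01 shift [-0.015  0.01   0.808]
```

Call:
send_rows --series "0 0 0.4 0 0 0;0 0 0.4 0 0 0;0 0 0 0 0 0"

```text
t: 3.12
eef_pos: [468.5, 221.4, 196.4]
tcp_rot: [-3.141, -0.001, -3.004]
ft_force: [-0.4, -1.0, 1.6]
opening: 0.498
grip_force: 0.0
```

Call:
send_rows --series "0 0 0 0 0 0;0 0 0 0 0 0;0 0 0 0 0 0;0 0 0 0 0 0;0 0 0 0 0 0" --fingers 0

```text
t: 3.75
eef_pos: [469.2, 221.1, 196.5]
tcp_rot: [3.141, 0.0, -3.005]
ft_force: [-1.1, -0.8, 3.1]
opening: 0.124
grip_force: 30.0
```

Call:
send_rows --series "-0.05 0 -0.07 0 0 0;-0.05 0 -0.07 0 0 0;-0.05 0 -0.07 0 0 0;0 0 0 0 0 0"

```text
t: 4.25
eef_pos: [478.4, 222.3, 209.1]
tcp_rot: [3.141, 0.0, -3.005]
ft_force: [0.5, 0.6, -5.9]
opening: 0.12
grip_force: 30.0
```

```bash
cat >> h.py <<'E'
def stem(th,r=195): return np.array([-r*np.sin(th)-12*np.cos(th), r*np.cos(th)-12*np.sin(th)])
E
python3 - <<'E'
from h import *
ths=[0,.06,.12,.18,.24,.30]
L=[stem(t,186) for t in ths]
p=L[0]
def go(q,s):
    global p
    print(s,'x %.3f y %.3f'%((q-p)[1]/60,(q-p)[0]/60)); p=q
for t in ths[1:]: go(stem(t,186),t)
go(stem(.33,195),'lower z+.21 .33')
for t in np.arange(.51,1.83,.18): go(stem(t),round(t,2))
E
```

```text
0.06 x -0.018 y -0.186
0.12 x -0.029 y -0.184
0.18 x -0.040 y -0.182
0.24 x -0.051 y -0.179
0.3 x -0.061 y -0.176
lower z+.21 .33 x 0.107 y -0.135
0.51 x -0.271 y -0.519
0.69 x -0.360 y -0.462
0.87 x -0.436 y -0.390
1.05 x -0.499 y -0.306
1.23 x -0.546 y -0.211
1.41 x -0.575 y -0.110
1.59 x -0.585 y -0.005
1.77 x -0.577 y 0.099
```

Call:
send_rows --series "-0.018 -0.186 0 0 0 0;-0.029 -0.184 0 0 0 0;-0.04 -0.182 0 0 0 0;-0.05 -0.18 0 0 0 0;-0.06 -0.176 0 0 0 0"

```text
t: 4.88
eef_pos: [497.8, 169.2, 209.0]
tcp_rot: [3.142, 0.001, -3.005]
ft_force: [-1.2, 1.3, 1.5]
opening: 0.122
grip_force: 30.0
```

Call:
send_rows --series "0.05 -0.07 0.1 0 0 0;0.05 -0.07 0.1 0 0 0;0 0 0 0 0 0"

```text
t: 5.25
eef_pos: [493.1, 160.6, 197.3]
tcp_rot: [3.141, 0.003, -3.006]
ft_force: [-0.3, -0.0, 7.6]
opening: 0.119
grip_force: 30.0
```

Call:
send_rows --series "-0.13 -0.26 0 0 0 0;-0.14 -0.26 0 0 0 0;-0.36 -0.46 0 0 0 0;-0.44 -0.39 0 0 0 0;-0.5 -0.31 0 0 0 0"

```text
t: 5.88
eef_pos: [600.8, 73.2, 197.3]
tcp_rot: [3.141, 0.002, -3.006]
ft_force: [2.7, 14.2, 3.5]
opening: 0.122
grip_force: 30.0
```

Call:
send_rows --series "-0.55 -0.21 0 0 0 0;-0.57 -0.11 0 0 0 0;-0.58 0 0 0 0 0;-0.3 0.04 0 0 0 0;-0.28 0.06 0 0 0 0"

```text
t: 6.5
eef_pos: [738.3, 78.5, 197.4]
tcp_rot: [-3.141, 0.003, -3.005]
ft_force: [-0.5, -5.1, 8.2]
opening: 0.121
grip_force: 30.0
```

Call:
send_rows --series "0 0 0 0 0 0;0 0 0 0 0 0"

```text
t: 6.75
eef_pos: [738.0, 78.4, 197.5]
tcp_rot: [-3.14, 0.004, -3.006]
ft_force: [2.7, -5.0, 6.6]
opening: 0.121
grip_force: 30.0
```

Run:
```python
from h import *
import pickle
c=shot('top'); cv2.imwrite('pics/t2.png',cv2.resize(c['color'][130:290,100:330,::-1],None,fx=3.4,fy=3.4));pickle.dump(c,open('t2.pkl','wb'))
```

```text
(no output)
```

View pics/t2.png

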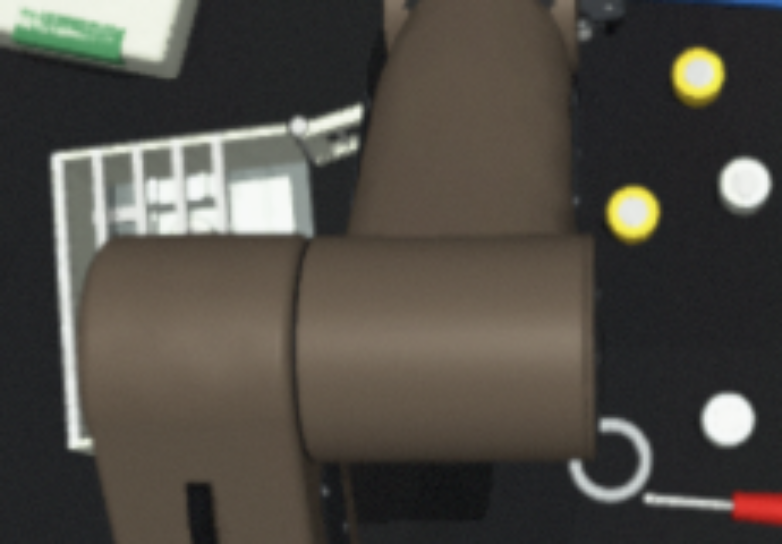

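Call:
send_rows --series "0 0 0 0 0 0;0 0 0 0 0 0;0 0 -0.5 0 0 0;0 0 -0.5 0 0 1;0 0 -0.5 0 0 1" --fingers 0.4

```text
t: 7.42
eef_pos: [736.7, 79.6, 287.2]
tcp_rot: [3.141, -0.001, 2.924]
ft_force: [-0.3, 0.1, -0.3]
opening: 0.401
grip_force: 0.0
```

Call:
send_rows --series "0 0 0 0 0 1;0 0 0 0 0 1;0 0 0 0 0 1;0 0 0 0 0 1;0 0 0 0 0 1"

```text
t: 8.05
eef_pos: [736.7, 79.6, 286.2]
tcp_rot: [-3.141, -0.001, 2.051]
ft_force: [0.7, -0.4, 0.3]
opening: 0.401
grip_force: 0.0
```

Call:
send_rows --series "0 0 0 0 0 1;0 0 0 0 0 1;0.9 -0.7 0 0 0 0;0.9 -0.7 0 0 0 0;0.9 -0.7 0 0 0 0"

```text
t: 8.68
eef_pos: [600.9, 211.5, 286.3]
tcp_rot: [-3.141, -0.001, 1.707]
ft_force: [1.2, 0.7, 0.2]
opening: 0.402
grip_force: 0.0
```

Call:
send_rows --series "0.9 -0.7 0 0 0 0;0 0 0 0 0 0"

```text
t: 8.93
eef_pos: [555.1, 256.7, 287.0]
tcp_rot: [-3.141, -0.001, 1.712]
ft_force: [1.6, -0.1, -1.3]
opening: 0.403
grip_force: 0.0
```

Run:
```python
from h import *
plan([536.5,279.5,152],98)
```

```text
turn z 0.01 shift [ 0.42  -0.254  2.25 ]
```

Call:
send_rows --series "0.42 -0.25 0.2 0 0 0;0 0 0.9 0 0 0;0 0 0.8 0 0 0;0 0 0.35 0 0 0;0 0 0 0 0 0"

```text
t: 9.55
eef_pos: [539.7, 276.2, 150.1]
tcp_rot: [-3.139, 0.001, 1.707]
ft_force: [0.2, -0.5, -0.4]
opening: 0.399
grip_force: 0.0
```

Call:
send_rows --series "0 0 0 0 0 0;0 0 0 0 0 0;0 0 0 0 0 0;0 0 0 0 0 0" --fingers 0

```text
t: 10.05
eef_pos: [538.7, 276.6, 152.6]
tcp_rot: [-3.14, 0.0, 1.708]
ft_force: [-5.6, -1.2, 3.3]
opening: 0.186
grip_force: 3.0
```

Call:
send_rows --series "-0.3 0 0 0 0 0;-0.5 0 0 0 0 0;-0.6 0 0 0 0 0;-0.6 0 0 0 0 0;-0.6 0 0 0 0 0"

```text
t: 10.68
eef_pos: [557.3, 121.5, 152.3]
tcp_rot: [-3.133, -0.001, 1.708]
ft_force: [-17.8, 0.5, 11.1]
opening: 0.141
grip_force: 30.0
```

Call:
send_rows --series "-0.4 0 0 0 0 0;-0.2 0 0 0 0 0;-0.12 0 0 0 0 0;0 0 0 0 0 0;0 0 0 0 0 0"

```text
t: 11.3
eef_pos: [562.9, 79.1, 152.3]
tcp_rot: [-3.132, -0.001, 1.708]
ft_force: [-22.8, -4.3, 14.9]
opening: 0.141
grip_force: 30.0
```

Run:
```python
from h import *
print(env.state()['ft_force'])
p=env.state()['eef_pos'][:2];d=p-np.array([536.5,279.5]);print(p,np.linalg.norm(d),np.degrees(np.arctan2(d[1],d[0])))
```

```text
[-22.79641594  -4.27965683  14.85505293]
[562.87278279  79.09227084] 202.13555248979395 -82.5032023887062
```

Call:
send_rows --series "-0.08 -0.05 0 0 0 0;0 -0.05 0 0 0 0;0 0 0 0 0 0"

```text
t: 11.68
eef_pos: [562.1, 76.2, 152.4]
tcp_rot: [3.138, -0.003, 1.707]
ft_force: [5.1, 20.5, -6.5]
opening: 0.14
grip_force: 30.0
```

Call:
send_rows --series "0 0 0 0 0 0;0 0 0 0 0 0;0 0 -0.7 0 0 0;0 0 -0.9 0 0 0;0 0 -0.9 0 0 0" --fingers 0.5

```text
t: 12.3
eef_pos: [561.2, 73.6, 303.8]
tcp_rot: [3.142, 0.0, 1.707]
ft_force: [0.4, -0.5, -1.2]
opening: 0.496
grip_force: 0.0
```

Run:
```python
from h import *
import pickle
env.state();c=shot('wrist'); save(c,'w3.png',s=1.42); pickle.dump(c,open('w3.pkl','wb'))
```

```text
(no output)
```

View pics/w3.png

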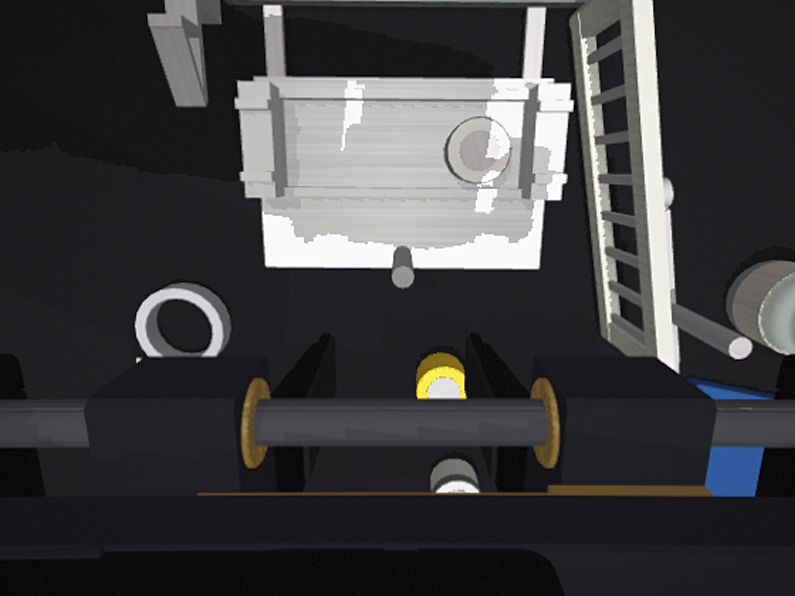

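The trough is in full view, with end supports at x≈258 and 552, rows 80–198. The old cup top is at (479,150), the post top at (403,278), and the gate is well past square on the right.

Run:
```python
from h import *
import pickle
c=pickle.load(open('w3.pkl','rb'));W=cloud(c)
f=lambda u,v,h:onplane(c,u/1.42,v/1.42,h)
for q in [(235,82),(573,82),(247,197),(566,197)]: print(q,f(*q,66).round(1))
a,b,d,e=[f(*q,66)[:2] for q in [(235,82),(573,82),(247,197),(566,197)]]
print('width',np.linalg.norm(a-b),np.linalg.norm(d-e),'depth',np.linalg.norm(a-d)); v=b-a+e-d; print('yaw-cage y->',np.degrees(np.arctan2(v[1],v[0]))+90,'centre',(a+b+d+e)/4)
print('post',f(403,278,102),W[int(278/1.42),int(403/1.42)])
print('cup',f(479,150,54),W[int(150/1.42),int(475/1.42)])
z=W[...,2]
m=(z>60)&(z<70);m[150:]=0;P=W[m];P=P[(P[:,0]<700)&(P[:,1]>90)]
print(P.shape,cv2.minAreaRect(P[:,:2].astype(np.float32)))
m=(z>48)&(z<56);m[150:]=0;m[:,:300]=0;m[:,380:]=0;P=W[m];print(cv2.minEnclosingCircle(P[:,:2].astype(np.float32)),P.mean(0))
for v in (100,110): print(z[v,150:410:4].round())
print(np.hstack([np.linspace(535,660,1)]))
```

```text
(235, 82) [444.8 179.8  66. ]
(573, 82) [651.1 208.   66. ]
(247, 197) [456.1 111.3  66. ]
(566, 197) [662.1 139.5  66. ]
width 208.16699962769448 207.90206028539617 depth 69.45000665073408
yaw-cage y-> 97.78677200632924 centre [553.53738838 159.6717029 ]
post [562.98081301  79.33738882 102.        ] [562.17422864  80.10173276 102.86615527]
cup [602.60605317 161.54398501  54.        ] [599.16593818 161.5831786   55.84109356]
(1796, 3) ((549.096923828125, 181.2376708984375), (281.13385009765625, 117.21580505371094), 8.096701622009277)
((618.8106689453125, 168.29803466796875), 39.420166015625) [605.11364937 162.47264569  54.33247225]
[ 1. -1. -0.  1.  2.  0. 59. 58. nan 59. 59. 51. 35. 20. 21. 21. 20. 20.
 19. 22. 21. 22. 20. 21. 21. 21. 20. 19. 21. 21. 21. 21. 19. 18. 21. 21.
 20. 22. 20. 19. 21. 30. 54. 55. 55. 54. 56. 56. 55. 55. 54. 54. 53. 21.
 20. 36. 51. 59. 60. 59. 58. 57. -1.  0. -0.]
[ 0.  0.  1.  0.  1.  0. 57. 58. 59. 58. 60. 52. 35. 22. 20. 20. 21. 23.
 20. 20. 19. 20. 20. 21. 21. 22. 20. 22. 20. 20. 21. 22. 20. 21. 21. 21.
 21. 19. 20. 21. 20. 49. 55. 55. 55. 54. 54. 55. 56. 53. 55. 55. 53. 20.
 22. 39. 54. 57. 59. 58. 59. 60.  1. -1.  0.]
[535.]
```

Call:
send_rows --series "0 0 0 0 0 -1;0 0 0 0 0 -1;0 0 0 0 0 -1;0 0 0 0 0 -1;0 0 0 0 0 -1" --fingers 0.62

```text
t: 12.98
eef_pos: [561.3, 73.6, 301.9]
tcp_rot: [3.141, 0.0, 2.585]
ft_force: [0.2, 0.4, -0.1]
opening: 0.62
grip_force: 0.0
```

Call:
send_rows --series "0 0 0 0 0 -1;0 0 0 0 0 -1;0 0 0 0 0 -1;0 0 0 0 0 -1;0 0 0 0 0 0"

```text
t: 13.6
eef_pos: [561.3, 73.7, 301.9]
tcp_rot: [-3.142, 0.0, -3.007]
ft_force: [0.7, 0.4, -0.3]
opening: 0.618
grip_force: 0.0
```

Call:
send_rows --series "-0.4 0.7 0 0 0 0;-0.45 0.65 0.3 0 0 0;0 0 0.8 0 0 0;0 0 0 0 0 0;0 0 0 0 0 0"

```text
t: 14.22
eef_pos: [601.4, 160.8, 237.3]
tcp_rot: [3.142, 0.001, -3.007]
ft_force: [0.3, 0.4, 0.7]
opening: 0.616
grip_force: 0.0
```

Run:
```python
from h import *
plan([601.5,161.5,115],187.8)
```

```text
turn z -0.01 shift [-0.004  0.012  2.039]
```

Call:
send_rows --series "0 0 0.8 0 0 0;0 0 0.8 0 0 0;0 0 0.43 0 0 0;0 0 0 0 0 0"

```text
t: 14.72
eef_pos: [601.2, 160.6, 114.4]
tcp_rot: [3.142, -0.001, -3.007]
ft_force: [0.3, 0.1, 0.4]
opening: 0.62
grip_force: 0.0
```

Call:
send_rows --series "0 0 0 0 0 0;0 0 0 0 0 0;0 0 0 0 0 0;0 0 0 0 0 0" --fingers 0

```text
t: 15.22
eef_pos: [601.5, 161.2, 115.8]
tcp_rot: [3.142, 0.003, -3.005]
ft_force: [-0.9, -1.6, 7.6]
opening: 0.436
grip_force: 30.0
```

Call:
send_rows --series "0 0 -0.4 0 0 0;0 0 -0.6 0 0 0;0 0 -0.7 0 0 0;0 0 -0.6 0 0 0;0 0 0 0 0 0"

```text
t: 15.85
eef_pos: [601.5, 161.3, 255.5]
tcp_rot: [3.141, 0.006, -3.005]
ft_force: [-0.1, -0.3, -0.9]
opening: 0.436
grip_force: 30.0
```

Run:
```python
from h import *
plan([603,-350,106],187.8)
```

```text
turn z 0.00 shift [ 1.132 -8.446  2.491]
```

Call:
send_rows --series "0.1 -0.7 0 0 0 0;0.15 -0.9 0 0 0 0;0.15 -0.9 0 0 0 0;0.15 -0.9 0 0 0 0;0.15 -0.9 0 0 0 0"

```text
t: 16.48
eef_pos: [593.9, -101.8, 251.3]
tcp_rot: [3.141, -0.001, -3.005]
ft_force: [0.9, 0.6, -0.6]
opening: 0.432
grip_force: 30.0
```

Call:
send_rows --series "0.15 -0.9 0 0 0 0;0.15 -0.9 0 0 0 0;0.1 -0.9 0 0 0 0;0.03 -0.9 0 0 0 0;0 -0.55 0 0 0 0"

```text
t: 17.1
eef_pos: [602.2, -352.8, 250.8]
tcp_rot: [3.141, -0.001, -3.007]
ft_force: [0.7, 1.2, -0.3]
opening: 0.439
grip_force: 30.0
```

Call:
send_rows --series "0 0 0.8 0 0 0;0 0 0.7 0 0 0;0 0 0.4 0 0 0;0 0 0 0 0 0"

```text
t: 17.6
eef_pos: [601.9, -349.8, 135.3]
tcp_rot: [3.138, -0.003, -3.005]
ft_force: [0.2, 1.0, -0.3]
opening: 0.435
grip_force: 30.0
```

Run:
```python
from h import *
plan([603,-350,106],187.8)
```

```text
turn z 0.00 shift [-0.017 -0.006  0.489]
```

Call:
send_rows --series "0 0 0.3 0 0 0;0 0 0.25 0 0 0;0 0 0 0 0 0"

```text
t: 17.98
eef_pos: [602.4, -350.0, 103.8]
tcp_rot: [3.14, -0.001, -3.005]
ft_force: [0.4, -0.3, 0.6]
opening: 0.435
grip_force: 30.0
```

Call:
send_rows --series "0 0 0 0 0 0;0 0 0 0 0 0;0 0 -0.6 0 0 0;0 0 -0.8 0 0 0;0 0 -0.6 0 0 0" --fingers 0.62

```text
t: 18.6
eef_pos: [603.0, -350.5, 227.7]
tcp_rot: [-3.14, 0.002, -3.005]
ft_force: [0.7, -0.2, -0.5]
opening: 0.619
grip_force: 0.0
```

```bash
cat >> h.py <<'E'
def cups():
    from scipy import ndimage as N
    c=shot('top');W=cloud(c);z=W[...,2];m=(z>26)&(z<60)
    L,n=N.label(m)
    for i in range(1,n+1):
        k=L==i
        if 100<k.sum()<230:
            P=W[k]; col=c['color'][k].mean(0); uv=np.argwhere(k).mean(0)[::-1]
            top=P[:,2]>np.median(P[:,2])-4
            print('yellow' if col[2]<170 else 'GREY',uv.round(),(P[top].max(0)+P[top].min(0))[:2].round(1)/2,k.sum(),np.median(P[:,2]).round(1))
    return c
E
python3 - <<'E'
from h import *
c=cups()
E
```

```text
yellow [254. 118.] [845.45  77.55] 109 48.8
yellow [305. 152.] [735.05 -81.4 ] 162 33.6
yellow [236. 161.] [699.65 127.05] 196 30.7
GREY [319. 184.] [ 634.3 -121.6] 163 34.5
yellow [348. 192.] [ 611.5  -207.45] 170 33.9
yellow [302. 395.] [ 33.15 -75.55] 105 42.5
```

Run:
```python
from h import *
plan([634.5,-121.5,95],188)
```

```text
turn z -0.02 shift [-1.037  3.718  2.292]
```

Call:
send_rows --series "-0.3 0.9 0 0 0 0;-0.3 1 0 0 0 0;-0.3 1 0 0 0 0;-0.14 0.82 0 0 0 0;0 0 0.5 0 0 0"

```text
t: 19.27
eef_pos: [635.2, -117.7, 197.2]
tcp_rot: [-3.14, 0.005, -3.001]
ft_force: [0.2, -0.7, -0.5]
opening: 0.623
grip_force: 0.0
```

Run:
```python
from h import *
import pickle
env.state();c=shot('wrist');pickle.dump(c,open('w4.pkl','wb')); save(c,'w4.png',s=1.42);plan([634.5,-121.5,95],188)
print(proj(c,[[634.5,-121.5,34]])*1.42)
```

```text
turn z -0.00 shift [-0.01  -0.047  1.617]
[[391.96081991 297.37611227]]
```

View pics/w4.png

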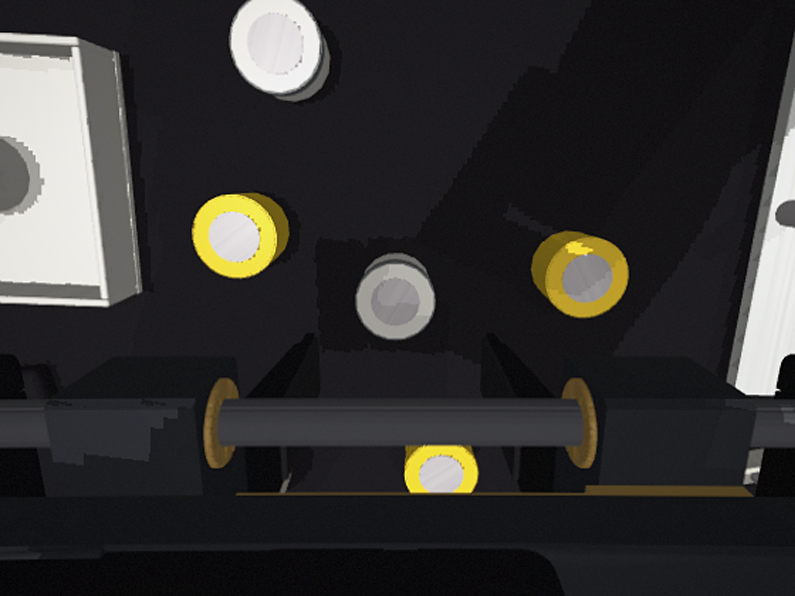

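The grey-rimmed cup sits at (396,301), between yellow look-alikes at (235,235), (580,275) and (440,470). It is the one without any yellow, so I take it.

Call:
send_rows --series "-0.03 -0.01 0.5 0 0 0;0 0 0.6 0 0 0;0 0 0.5 0 0 0;0 0 0 0 0 0"

```text
t: 19.82
eef_pos: [635.3, -121.7, 97.6]
tcp_rot: [3.14, -0.003, -3.006]
ft_force: [0.4, -0.3, 0.4]
opening: 0.622
grip_force: 0.0
```

Call:
send_rows --series "0 0 0 0 0 0;0 0 0 0 0 0;0 0 0 0 0 0;0 0 0 0 0 0" --fingers 0

```text
t: 20.32
eef_pos: [636.5, -121.6, 100.5]
tcp_rot: [-3.141, 0.002, -3.005]
ft_force: [-0.8, -0.2, 6.9]
opening: 0.43
grip_force: 30.0
```

Call:
send_rows --series "0 0 -0.5 0 0 0;0 0 -0.8 0 0 0;0 0 -0.8 0 0 0;0 0 -0.3 0 0 0;0 0 0 0 0 0"

```text
t: 20.95
eef_pos: [636.1, -121.4, 243.8]
tcp_rot: [-3.141, 0.002, -3.005]
ft_force: [-0.4, -0.9, -1.0]
opening: 0.435
grip_force: 30.0
```

Run:
```python
from h import *
plan([607,166.5,116],187.8)
```

```text
turn z 0.00 shift [-0.171  4.819  2.13 ]
```

Call:
send_rows --series "-0.03 0.7 0 0 0 0;-0.03 0.85 0 0 0 0;-0.03 0.9 0 0 0 0;-0.03 0.9 0 0 0 0;-0.03 0.9 0 0 0 0"

```text
t: 21.58
eef_pos: [609.4, 134.0, 240.7]
tcp_rot: [3.141, -0.003, -3.005]
ft_force: [0.7, -0.6, -0.6]
opening: 0.435
grip_force: 30.0
```

Call:
send_rows --series "-0.02 0.57 0 0 0 0;0 0 0.6 0 0 0;0 0 0.7 0 0 0;0 0 0 0 0 0"

```text
t: 22.08
eef_pos: [605.0, 166.3, 160.7]
tcp_rot: [-3.141, -0.008, -3.005]
ft_force: [-0.7, 0.1, -0.1]
opening: 0.435
grip_force: 30.0
```

Run:
```python
from h import *
plan([607,166.5,120.5],187.8)
```

```text
turn z 0.00 shift [-0.033 -0.001  0.671]
```

Call:
send_rows --series "-0.03 0 0.3 0 0 0;0 0 0.25 0 0 0;0 0 0.12 0 0 0;0 0 0 0 0 0"

```text
t: 22.58
eef_pos: [608.5, 166.7, 124.5]
tcp_rot: [3.142, -0.0, -3.005]
ft_force: [-0.9, 1.1, -0.1]
opening: 0.431
grip_force: 30.0
```

Call:
send_rows --series "0 0 0 0 0 0;0 0 0 0 0 0;0 0 -0.6 0 0 0;0 0 -0.8 0 0 0;0 0 -0.8 0 0 0" --fingers 0.62

```text
t: 23.2
eef_pos: [608.4, 166.7, 258.6]
tcp_rot: [3.141, 0.0, -3.005]
ft_force: [1.2, 0.3, 0.9]
opening: 0.622
grip_force: 0.0
```

Run:
```python
from h import *
cups()
plan([519,-194,94],187.8);plan([431,-106,94],187.8)
```

```text
yellow [254. 118.] [845.9  78. ] 110 47.6
GREY [101. 135.] [782.7  536.75] 106 57.0
yellow [305. 152.] [734.65 -81.5 ] 161 33.8
yellow [348. 192.] [ 612.  -207.6] 168 34.4
yellow [286. 193.] [607.45 -23.85] 166 34.3
GREY [396. 195.] [ 602.4  -348.75] 173 37.9
GREY [344. 223.] [ 518.45 -194.1 ] 167 34.5
GREY [314. 253.] [ 430.25 -106.3 ] 164 34.6
yellow [276. 378.] [76.6  -0.45] 103 42.6
 turn z 0.00 shift [ 2.317 -5.756  2.855]
 turn z 0.00 shift [ 3.571 -4.104  2.855]
```

Call:
send_rows --series "0.3 -0.8 0 0 0 0;0.35 -0.9 0 0 0 0;0.35 -0.9 0 0 0 0;0.35 -0.9 0 0 0 0;0.35 -0.9 0 0 0 0"

```text
t: 23.88
eef_pos: [542.8, -110.4, 257.2]
tcp_rot: [-3.141, 0.001, -3.005]
ft_force: [1.0, -0.9, -0.2]
opening: 0.62
grip_force: 0.0
```

Call:
send_rows --series "0.35 -0.85 0 0 0 0;0.27 -0.5 0.4 0 0 0;0 0 0.5 0 0 0;0 0 0 0 0 0"

```text
t: 24.38
eef_pos: [516.9, -194.1, 201.6]
tcp_rot: [3.14, -0.002, -3.006]
ft_force: [0.3, -0.5, 0.4]
opening: 0.621
grip_force: 0.0
```

Run:
```python
from h import *
plan([518.5,-194,94],187.8)
```

```text
turn z -0.00 shift [-0.026 -0.002  1.793]
```

Call:
send_rows --series "-0.03 0 0.7 0 0 0;0 0 0.7 0 0 0;0 0 0.39 0 0 0;0 0 0 0 0 0"

```text
t: 24.88
eef_pos: [519.7, -193.3, 95.3]
tcp_rot: [3.141, -0.001, -3.004]
ft_force: [1.0, -0.2, 0.3]
opening: 0.616
grip_force: 0.0
```

Call:
send_rows --series "0 0 0 0 0 0;0 0 0 0 0 0;0 0 0 0 0 0;0 0 0 0 0 0" --fingers 0

```text
t: 25.38
eef_pos: [519.9, -193.9, 96.7]
tcp_rot: [-3.141, 0.002, -3.005]
ft_force: [-0.2, 1.5, 8.3]
opening: 0.433
grip_force: 30.0
```

Call:
send_rows --series "0 0 -0.5 0 0 0;0 0 -0.8 0 0 0;0 0 -0.8 0 0 0;0 0 -0.3 0 0 0;0 0 0 0 0 0"

```text
t: 26.0
eef_pos: [519.6, -193.8, 241.1]
tcp_rot: [-3.14, 0.003, -3.005]
ft_force: [0.6, -0.0, -0.6]
opening: 0.435
grip_force: 30.0
```

Run:
```python
from h import *
plan([552.5,159,116],187.8)
```

```text
turn z 0.00 shift [-1.342  5.752  2.085]
```

Call:
send_rows --series "-0.2 0.7 0 0 0 0;-0.2 0.9 0 0 0 0;-0.2 0.9 0 0 0 0;-0.2 0.9 0 0 0 0;-0.2 0.9 0 0 0 0"

```text
t: 26.62
eef_pos: [543.3, 71.7, 238.3]
tcp_rot: [3.141, -0.001, -3.005]
ft_force: [0.6, -0.5, 0.4]
opening: 0.437
grip_force: 30.0
```

Call:
send_rows --series "-0.2 0.9 0 0 0 0;-0.14 0.55 0 0 0 0;0 0 0.6 0 0 0;0 0 0.7 0 0 0;0 0 0 0 0 0"

```text
t: 27.25
eef_pos: [550.6, 158.8, 158.3]
tcp_rot: [-3.141, -0.007, -3.005]
ft_force: [-0.8, -0.8, -0.1]
opening: 0.438
grip_force: 30.0
```

Run:
```python
from h import *
plan([552.5,159,117.5],187.8)
```

```text
turn z 0.00 shift [-0.031 -0.001  0.68 ]
```

Call:
send_rows --series "-0.03 0 0.3 0 0 0;0 0 0.25 0 0 0;0 0 0.15 0 0 0;0 0 0 0 0 0;0 0 0 0 0 0"

```text
t: 27.88
eef_pos: [554.0, 159.2, 119.9]
tcp_rot: [3.141, 0.001, -3.005]
ft_force: [-0.6, -0.1, 0.1]
opening: 0.435
grip_force: 30.0
```

Call:
send_rows --series "0 0 0 0 0 0;0 0 0 0 0 0;0 0 -0.6 0 0 0;0 0 -0.8 0 0 0;0 0 -0.8 0 0 0" --fingers 0.62

```text
t: 28.5
eef_pos: [553.7, 159.2, 253.0]
tcp_rot: [3.141, -0.0, -3.005]
ft_force: [1.5, -0.3, 1.2]
opening: 0.617
grip_force: 0.0
```

Run:
```python
from h import *
cups()
plan([430.5,-106,94],187.8)
```

```text
yellow [254. 118.] [846.5   79.55] 114 47.0
yellow [305. 152.] [733.65 -81.45] 158 33.6
yellow [348. 192.] [ 612.4  -207.45] 170 34.5
yellow [286. 193.] [607.7 -23.8] 167 35.3
GREY [396. 195.] [ 601.55 -349.2 ] 173 37.7
GREY [314. 253.] [ 430.5  -106.25] 164 33.8
yellow [279. 377.] [ 82.05 -10.45] 132 41.6
 turn z 0.00 shift [ 2.659 -4.103  2.753]
```

Call:
send_rows --series "0.5 -0.75 0 0 0 0;0.55 -0.85 0 0 0 0;0.55 -0.85 0 0 0 0;0.55 -0.85 0 0 0 0;0.5 -0.8 0 0 0 0"

```text
t: 29.18
eef_pos: [428.8, -107.7, 251.6]
tcp_rot: [-3.141, 0.001, -3.005]
ft_force: [0.9, -0.7, 0.2]
opening: 0.62
grip_force: 0.0
```

Call:
send_rows --series "0 0 0.4 0 0 0;0 0 0.5 0 0 0;0 0 0 0 0 0"

```text
t: 29.55
eef_pos: [429.2, -106.1, 196.4]
tcp_rot: [3.14, -0.003, -3.005]
ft_force: [0.4, 0.6, -0.3]
opening: 0.618
grip_force: 0.0
```

Run:
```python
from h import *
plan([430.5,-106,94],187.8)
```

```text
turn z 0.00 shift [-0.021 -0.002  1.706]
```

Call:
send_rows --series "-0.02 0 0.7 0 0 0;0 0 0.6 0 0 0;0 0 0.4 0 0 0;0 0 0 0 0 0"

```text
t: 30.05
eef_pos: [431.2, -105.8, 95.2]
tcp_rot: [3.141, -0.001, -3.004]
ft_force: [-0.5, 1.1, -0.1]
opening: 0.616
grip_force: 0.0
```

Call:
send_rows --series "0 0 0 0 0 0;0 0 0 0 0 0;0 0 0 0 0 0;0 0 0 0 0 0" --fingers 0

```text
t: 30.55
eef_pos: [431.4, -106.0, 96.5]
tcp_rot: [-3.141, 0.002, -3.005]
ft_force: [0.6, 1.3, 9.1]
opening: 0.436
grip_force: 30.0
```

Call:
send_rows --series "0 0 -0.5 0 0 0;0 0 -0.8 0 0 0;0 0 -0.8 0 0 0;0 0 -0.3 0 0 0;0 0 0 0 0 0"

```text
t: 31.18
eef_pos: [431.2, -106.0, 240.9]
tcp_rot: [-3.14, 0.003, -3.005]
ft_force: [-0.5, -0.3, -1.1]
opening: 0.439
grip_force: 30.0
```

Run:
```python
from h import *
plan([498,151.5,116],187.8)
```

```text
turn z 0.00 shift [-1.686  4.101  2.081]
```

Call:
send_rows --series "-0.3 0.7 0 0 0 0;-0.35 0.9 0 0 0 0;-0.35 0.9 0 0 0 0;-0.35 0.9 0 0 0 0;-0.34 0.7 0 0 0 0"

```text
t: 31.8
eef_pos: [497.7, 153.7, 238.2]
tcp_rot: [3.142, -0.002, -3.004]
ft_force: [0.1, -0.9, 0.6]
opening: 0.436
grip_force: 30.0
```

Call:
send_rows --series "0 0 0.6 0 0 0;0 0 0.7 0 0 0;0 0 0 0 0 0"

```text
t: 32.17
eef_pos: [496.6, 151.4, 158.5]
tcp_rot: [-3.141, -0.007, -3.005]
ft_force: [-0.2, -0.0, 0.9]
opening: 0.431
grip_force: 30.0
```

Run:
```python
from h import *
plan([498,151.5,117.5],187.8)
```

```text
turn z 0.00 shift [-0.024 -0.001  0.683]
```

Call:
send_rows --series "-0.02 0 0.3 0 0 0;0 0 0.25 0 0 0;0 0 0.15 0 0 0;0 0 0 0 0 0;0 0 0 0 0 0"

```text
t: 32.8
eef_pos: [499.3, 151.7, 119.9]
tcp_rot: [3.141, 0.001, -3.005]
ft_force: [0.5, 0.3, -1.3]
opening: 0.43
grip_force: 30.0
```

Call:
send_rows --series "0 0 0 0 0 0;0 0 0 0 0 0;0 0 -0.6 0 0 0;0 0 -0.8 0 0 0;0 0 -0.8 0 0 0" --fingers 0.62

```text
t: 33.42
eef_pos: [499.0, 151.7, 253.0]
tcp_rot: [3.142, -0.0, -3.005]
ft_force: [0.6, 0.4, 0.2]
opening: 0.621
grip_force: 0.0
```

Call:
send_rows --series "0.1 -0.8 0 0 0 1;0 0 0 0 0 1;0 0 0 0 0 1;0 0 0 0 0 1;0 0 0 0 0 1"

```text
t: 34.05
eef_pos: [499.6, 103.3, 251.6]
tcp_rot: [3.141, 0.0, 2.4]
ft_force: [-0.1, -0.2, -0.8]
opening: 0.62
grip_force: 0.0
```

Call:
send_rows --series "0 0 0 0 0 1;0 0 0 0 0 1;0 0 0 0 0 1;0 0 0 0 0 0.65;0 0 0 0 0 0"

```text
t: 34.67
eef_pos: [499.7, 103.3, 251.6]
tcp_rot: [3.141, -0.0, 1.769]
ft_force: [-0.1, 0.0, -0.1]
opening: 0.617
grip_force: 0.0
```

```bash
cat >> h.py <<'E'
def bar(c):
    z=cloud(c);h=z[...,2];im=c['color'];b=(h>3)&(h<14)&(im.min(2)>150)
    b[:215]=0;b[285:]=0;b[:,:335]=0
    b=b.astype(np.uint8);n,L,st,_=cv2.connectedComponentsWithStats(b)
    for i in range(1,n):
        if st[i,4]>80: print('bar part',st[i],)
    P=z[b>0];r=cv2.minAreaRect(P[:,:2].astype(np.float32));print('bar',r)
    m=(h>24)&(h<45);m[:215]=0;m[285:]=0;m[:,:335]=0;m[:,440:]=0;Q=z[m];print('block',len(Q),np.median(Q,0),cv2.minAreaRect(Q[:,:2].astype(np.float32)))
E
python3 - <<'E'
from h import *
c=cups();bar(c);plan([450,-372,200],101.5)
import pickle
env.state();c=shot('wrist');pickle.dump(c,open('w5.pkl','wb')); save(c,'w5.png',s=1.42)
E
```

```text
yellow [254. 118.] [842.9  79.6] 117 49.1
yellow [305. 152.] [734.75 -81.35] 162 34.5
yellow [206. 171.] [672.95 214.9 ] 106 32.0
yellow [348. 192.] [ 611.3 -207.4] 166 34.1
yellow [286. 193.] [607.4  -23.85] 167 34.4
GREY [396. 195.] [ 601.9  -348.15] 174 38.2
yellow [280. 377.] [80.15 -8.75] 125 41.8
bar part [369 237  69  23 570]
bar ((470.6343078613281, -323.22882080078125), (164.68960571289062, 271.4219970703125), 27.177494049072266)
block 147 [ 451.94211195 -311.54041135   30.59544022] ((441.85687255859375, -298.05828857421875), (138.10067749023438, 297.4219055175781), 57.802490234375)
 turn z -0.00 shift [-7.598 -2.391  0.859]
```

View pics/w5.png

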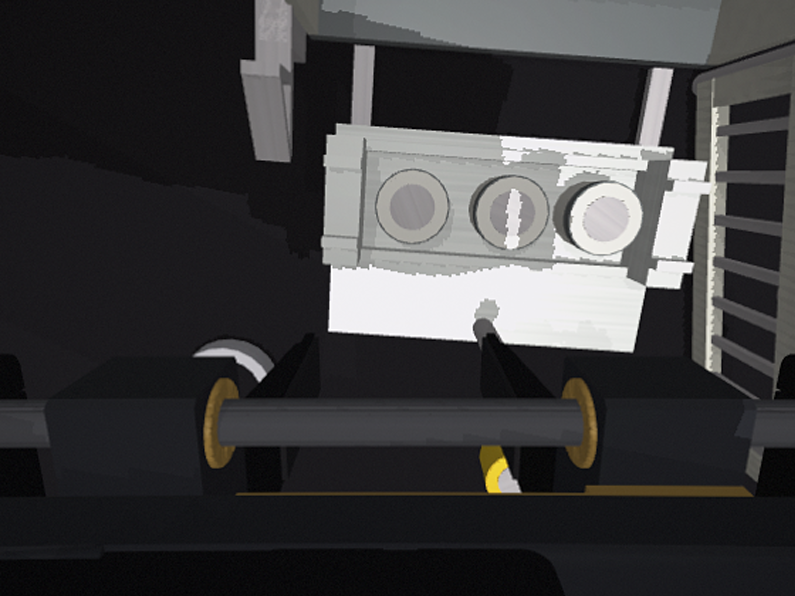

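Three cups stand flat in the trough at (412,207), (511,212) and (605,217), and the gate is clear. Now to the bar.

Call:
send_rows --series "-0.7 -0.2 0 0 0 0;-0.9 -0.3 0 0 0 0;-0.9 -0.3 0 0 0 0;-0.9 -0.3 0 0 0 0;-0.9 -0.3 0 0 0 0" --fingers 0.4

```text
t: 35.4
eef_pos: [467.6, -167.9, 251.6]
tcp_rot: [3.141, 0.0, 1.771]
ft_force: [0.6, -0.0, 0.4]
opening: 0.405
grip_force: 0.0
```

Call:
send_rows --series "-0.9 -0.3 0 0 0 0;-0.9 -0.3 0 0 0 0;-0.9 -0.25 0.2 0 0 0;-0.6 -0.14 0.5 0 0 0;0 0 0.2 0 0 0"

```text
t: 36.02
eef_pos: [447.9, -373.8, 195.6]
tcp_rot: [-3.141, -0.001, 1.768]
ft_force: [-0.5, 0.2, 0.3]
opening: 0.397
grip_force: 0.0
```

Call:
send_rows --series "-0.9 0 0 0 0 0;0 0 0 0 0 0"

```text
t: 36.28
eef_pos: [459.8, -426.4, 197.2]
tcp_rot: [3.141, 0.001, 1.769]
ft_force: [-0.4, 0.3, -0.4]
opening: 0.402
grip_force: 0.0
```

Run:
```python
from h import *
import pickle
plan([450,-372.5,91],101.5)
env.state();c=shot('wrist');pickle.dump(c,open('w6.pkl','wb')); save(c,'w6.png',s=1.42)
print(proj(c,[[450,-372.5,32]])*1.42)
```

```text
turn z -0.01 shift [0.913 0.019 1.77 ]
[[400.2780619  198.26580026]]
```

View pics/w6.png

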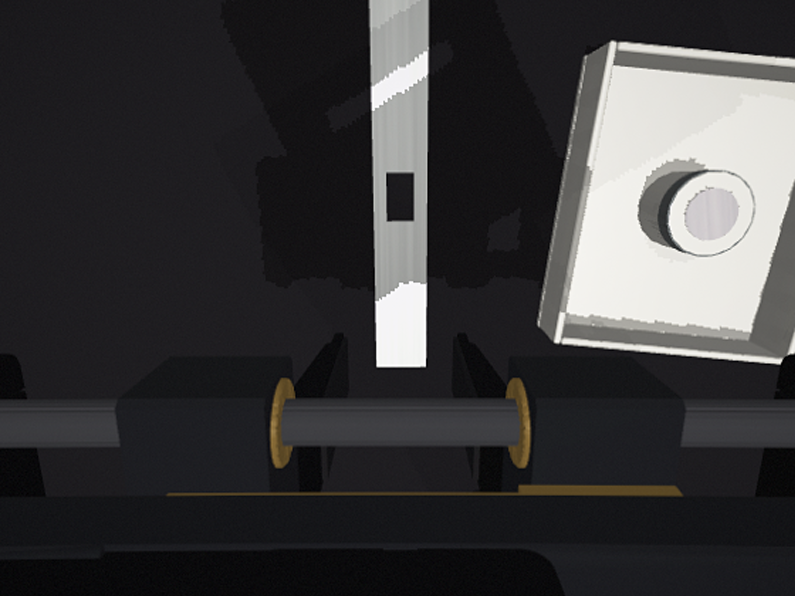

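The bar's grip block is at (400,196), against a prediction of (400,198), and the bar is aligned with the tool. The finished cup stands in the basket at (712,212).

Call:
send_rows --series "0.45 0.01 0.3 0 0 0;0.46 0.01 0.3 0 0 0;0 0 0.6 0 0 0;0 0 0.57 0 0 0;0 0 0 0 0 0"

```text
t: 36.95
eef_pos: [449.3, -369.1, 89.9]
tcp_rot: [-3.139, -0.004, 1.77]
ft_force: [0.6, -0.3, 0.2]
opening: 0.4
grip_force: 0.0
```

Call:
send_rows --series "0 0 0 0 0 0;0 0 0 0 0 0;0 0 0 0 0 0;0 0 0 0 0 0;0 0 0 0 0 0" --fingers 0

```text
t: 37.58
eef_pos: [449.9, -371.2, 92.2]
tcp_rot: [3.141, 0.001, 1.769]
ft_force: [-0.7, 1.9, 7.1]
opening: 0.147
grip_force: 30.0
```

Call:
send_rows --series "0 0 -0.4 0 0 0;0 0 -0.7 0 0 0;0 0 -0.9 0 0 0;0 0 -0.9 0 0 0;0 0 0 0 0 0"

```text
t: 38.2
eef_pos: [450.3, -371.7, 269.3]
tcp_rot: [3.138, 0.006, 1.768]
ft_force: [-0.5, 0.1, -2.4]
opening: 0.142
grip_force: 30.0
```

Run:
```python
from h import *
plan([552.5,159,150],187.8)
```

```text
turn z -8.65 shift [-2.887  8.532  1.989]
```

Call:
send_rows --series "0 0 0 0 0 -0.7;0 0 0 0 0 -1;0 0 0 0 0 -1;0 0 0 0 0 -1;0 0 0 0 0 -1"

```text
t: 38.83
eef_pos: [449.4, -370.8, 263.8]
tcp_rot: [3.141, -0.002, 2.594]
ft_force: [-0.4, 0.8, -1.5]
opening: 0.142
grip_force: 30.0
```

Call:
send_rows --series "0 0 0 0 0 -1;0 0 0 0 0 -1;0 0 0 0 0 -1;0 0 0 0 0 -0.95;0 0 0 0 0 0"

```text
t: 39.45
eef_pos: [449.5, -370.9, 264.1]
tcp_rot: [3.14, -0.001, -3.006]
ft_force: [0.1, -0.1, -1.4]
opening: 0.147
grip_force: 30.0
```

Call:
send_rows --series "-0.2 0.6 0 0 0 0;-0.3 0.8 0 0 0 0;-0.3 0.9 0 0 0 0;-0.3 0.9 0 0 0 0;-0.3 0.9 0 0 0 0"

```text
t: 40.08
eef_pos: [499.4, -114.2, 264.8]
tcp_rot: [3.141, -0.0, -3.01]
ft_force: [1.2, -0.3, -2.1]
opening: 0.15
grip_force: 30.0
```

Call:
send_rows --series "-0.3 0.9 0 0 0 0;-0.3 0.9 0 0 0 0;-0.3 0.9 0 0 0 0;-0.3 0.9 0 0 0 0;-0.25 0.75 0 0 0 0"

```text
t: 40.7
eef_pos: [550.0, 156.5, 264.6]
tcp_rot: [3.141, -0.001, -3.009]
ft_force: [0.7, -0.7, -2.1]
opening: 0.145
grip_force: 30.0
```

Call:
send_rows --series "0 0 0 0 0 0;0 0 0 0 0 0"

```text
t: 40.95
eef_pos: [549.8, 154.2, 264.6]
tcp_rot: [-3.142, -0.001, -3.007]
ft_force: [-0.1, -0.9, -2.2]
opening: 0.147
grip_force: 30.0
```

Run:
```python
from h import *
plan([552.5,159,150],187.8)
```

```text
turn z -0.01 shift [-0.055  0.072  1.911]
```

Call:
send_rows --series "-0.04 0.07 0.6 0 0 0;0 0 0.6 0 0 0;0 0 0.33 0 0 0;0 0 0 0 0 0"

```text
t: 41.45
eef_pos: [551.5, 157.6, 172.2]
tcp_rot: [-3.142, -0.003, -3.008]
ft_force: [0.5, -0.7, -1.3]
opening: 0.143
grip_force: 30.0
```

Run:
```python
from h import *
import pickle
plan([552.5,159,150],187.8)
env.state();c=shot('wrist');pickle.dump(c,open('w7.pkl','wb')); save(c,'w7.png',s=1.42)
```

```text
turn z -0.01 shift [-0.02   0.02   0.371]
```

View pics/w7.png

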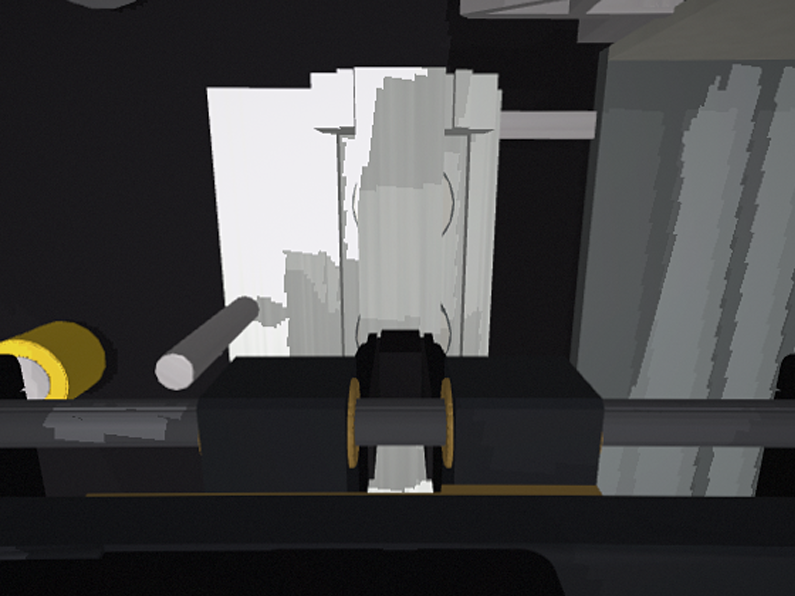

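Run:
```python
from h import *
import pickle
c=pickle.load(open('w7.pkl','rb'));f=lambda u,v,h:onplane(c,u/1.42,v/1.42,h)[:2]
a=np.radians(97.8);R=np.array([[np.cos(a),-np.sin(a)],[np.sin(a),np.cos(a)]]);o=np.array([552.5,159])
L=lambda *q:(R.T@(f(*q)-o)).round(1)
print('bar end corners',L(355,67,88),L(446,67,88),'lower',L(358,300,88),L(440,300,88))
print('support outer corners',L(311,73,66),L(499,73,66),'lip inner',L(355,72,66),L(454,72,66), 'walls z32',L(340,250,32),L(465,250,32))
```

```text
bar end corners [-15.  101.9] [ 14.9 101.9] lower [-15.9  22.8] [14.3 22.7]
support outer corners [-33.1 104. ] [ 36.5 103.8] lip inner [-16.8 104.3] [ 19.8 104.2] walls z32 [-28.7  32.7] [30.4 32.5]
```

Call:
send_rows --series "-0.01 0.03 0.15 0 0 0;0 0 0.12 0 0 0;0 0 0.08 0 0 0;0 0 0.02 0 0 0;0 0 0 0 0 0"

```text
t: 42.12
eef_pos: [552.3, 160.8, 151.3]
tcp_rot: [3.141, 0.0, -3.005]
ft_force: [-1.2, 0.2, -1.8]
opening: 0.144
grip_force: 30.0
```

Call:
send_rows --series "0 0 0 0 0 0;0 0 0 0 0 0"

```text
t: 42.38
eef_pos: [552.3, 160.8, 151.4]
tcp_rot: [3.142, 0.0, -3.005]
ft_force: [-0.3, -0.1, -1.7]
opening: 0.142
grip_force: 30.0
```

Call:
send_rows --series "0 0 0.025 0 0 0;0 0 0 0 0 0"

```text
t: 42.62
eef_pos: [552.4, 160.8, 150.2]
tcp_rot: [3.142, 0.001, -3.005]
ft_force: [-1.3, -0.9, 3.9]
opening: 0.143
grip_force: 30.0
```

Call:
send_rows --series "0 0 0 0 0 0;0 0 0 0 0 0;0 0 -0.3 0 0 0;0 0 -0.8 0 0 0;0 0 -0.8 0 0 0" --fingers 0.35

```text
t: 43.25
eef_pos: [552.2, 160.8, 264.7]
tcp_rot: [3.142, -0.001, -3.005]
ft_force: [0.2, -0.7, 0.6]
opening: 0.35
grip_force: 0.0
```

Run:
```python
from h import *
plan([562.5,78,152],98)
```

```text
turn z 8.98 shift [-1.39  -0.021  1.879]
```

Call:
send_rows --series "0 0 -0.3 0 0 1;0 0 -0.3 0 0 1;0 0 0 0 0 1;0 0 0 0 0 1;0 0 0 0 0 1"

```text
t: 43.88
eef_pos: [552.2, 160.8, 299.7]
tcp_rot: [3.142, -0.0, 2.4]
ft_force: [0.1, -0.1, -0.6]
opening: 0.349
grip_force: 0.0
```

Call:
send_rows --series "0 0 0 0 0 1;0 0 0 0 0 1;0 0 0 0 0 1;0 0 0 0 0 1;-0.7 0 0 0 0 0"

```text
t: 44.5
eef_pos: [557.9, 120.3, 299.6]
tcp_rot: [3.141, -0.0, 1.707]
ft_force: [1.2, 0.1, -1.1]
opening: 0.354
grip_force: 0.0
```

Call:
send_rows --series "-0.69 -0.02 0 0 0 0;0 0 0 0 0 0"

```text
t: 44.75
eef_pos: [562.7, 76.0, 299.6]
tcp_rot: [-3.141, 0.0, 1.705]
ft_force: [-0.6, 0.3, -0.2]
opening: 0.35
grip_force: 0.0
```

Run:
```python
from h import *
import pickle
env.state();c=shot('wrist');pickle.dump(c,open('w8.pkl','wb')); save(c,'w8.png',s=1.42)
plan([562.5,78,152],98)
W=cloud(c);z=W[...,2]
P=W.reshape(-1,3);a=np.radians(97.8);R=np.array([[np.cos(a),-np.sin(a)],[np.sin(a),np.cos(a)]]);l=(P[:,:2]-[552.5,159])@R
for y in (-95,-60,-30,30,60,95):
    k=(abs(l[:,1]-y)<5)&(abs(l[:,0])<9); print(y,k.sum(),np.nanmedian(P[k,2]).round(1))
k=(P[:,2]>83)&(P[:,2]<95)&(abs(l[:,0])<25)&(abs(l[:,1])<40);print('block',k.sum(),(l[k].max(0)+l[k].min(0))/2)
```

```text
turn z -0.03 shift [1.40e-02 1.00e-03 2.46e+00]
-95 236 66.4
-60 236 66.6
-30 240 66.5
30 246 66.5
60 245 66.6
95 239 66.6
block 521 [ 2.86950447 -1.69299321]
```

View pics/w8.png

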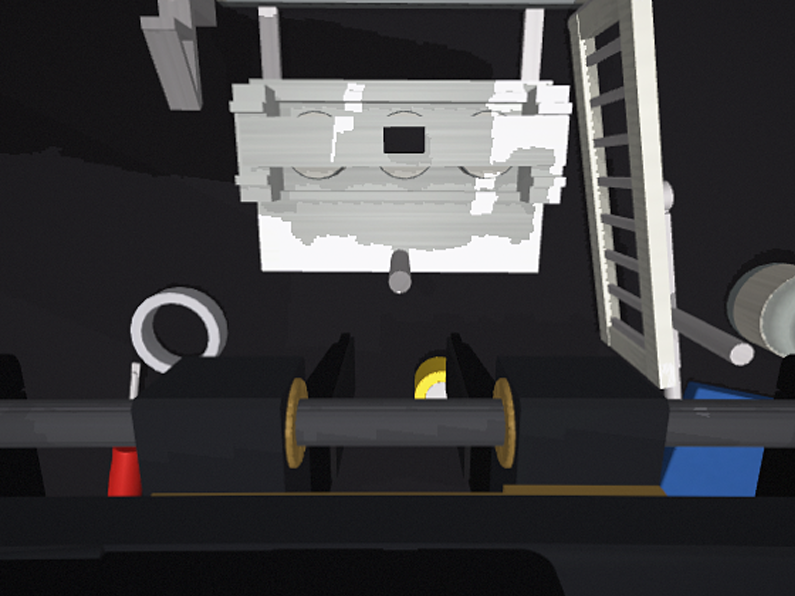

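The bar lies level (66.5 mm along its whole length), centred over the three cups. The post is at (400,282). Now I grip it and slide the drawer home.

Call:
send_rows --series "0.01 0 0.8 0 0 0;0 0 0.9 0 0 0;0 0 0.75 0 0 0;0 0 0 0 0 0"

```text
t: 45.3
eef_pos: [561.3, 79.5, 150.4]
tcp_rot: [-3.136, -0.001, 1.708]
ft_force: [-0.1, -0.2, 0.1]
opening: 0.35
grip_force: 0.0
```

Call:
send_rows --series "0 0 0 0 0 0;0 0 0 0 0 0;0 0 0 0 0 0;0 0 0 0 0 0;0 0 0 0 0 0" --fingers 0

```text
t: 45.92
eef_pos: [562.1, 78.7, 154.4]
tcp_rot: [3.141, -0.0, 1.707]
ft_force: [-4.1, 0.0, 8.5]
opening: 0.137
grip_force: 30.0
```

Call:
send_rows --series "0.15 0 0 0 0 0;0.3 0 0 0 0 0;0.4 0 0 0 0 0;0.4 0 0 0 0 0;0.4 0 0 0 0 0"

```text
t: 46.55
eef_pos: [549.2, 177.2, 154.4]
tcp_rot: [3.139, 0.0, 1.707]
ft_force: [1.8, -2.5, 2.3]
opening: 0.139
grip_force: 30.0
```

Call:
send_rows --series "0.4 0 0 0 0 0;0.4 0 0 0 0 0;0.4 0 0 0 0 0;0.2 0 0 0 0 0;0.1 0 0 0 0 0"

```text
t: 47.18
eef_pos: [537.5, 266.5, 154.4]
tcp_rot: [3.138, -0.001, 1.708]
ft_force: [3.3, -1.3, 7.5]
opening: 0.14
grip_force: 30.0
```

Call:
send_rows --series "0.1 0 0 0 0 0;0 0 0 0 0 0;0 0 0 0 0 0"

```text
t: 47.55
eef_pos: [536.8, 272.1, 154.4]
tcp_rot: [3.138, -0.001, 1.707]
ft_force: [2.9, 1.5, 6.1]
opening: 0.138
grip_force: 30.0
```

Call:
send_rows --series "0.05 0 0 0 0 0;0.05 0 0 0 0 0;0 0 0 0 0 0"

```text
t: 47.92
eef_pos: [536.2, 277.1, 154.4]
tcp_rot: [3.138, 0.0, 1.707]
ft_force: [3.6, -4.8, 7.8]
opening: 0.139
grip_force: 30.0
```

Call:
send_rows --series "0.05 0 0 0 0 0;0 0 0 0 0 0;0 0 0 0 0 0"

```text
t: 48.3
eef_pos: [536.2, 277.6, 154.4]
tcp_rot: [3.139, 0.004, 1.708]
ft_force: [6.6, -25.1, 9.9]
opening: 0.138
grip_force: 30.0
```

Call:
send_rows --series "0 0 0 0 0 0;0 0 0 0 0 0;0 0 -0.7 0 0 0;0 0 -0.9 0 0 0;0 0 -0.7 0 0 0" --fingers 0.4

```text
t: 48.92
eef_pos: [534.3, 281.0, 292.9]
tcp_rot: [3.141, -0.001, 1.708]
ft_force: [0.4, -0.5, -0.2]
opening: 0.399
grip_force: 0.0
```

Call:
send_rows --series "-0.8 0.6 0 0 0 0;-0.9 0.7 0 0 0 0;-0.9 0.7 0 0 0 -0.3;0 0 0 0 0 -1;0 0 0 0 0 -1"

```text
t: 49.55
eef_pos: [666.5, 150.2, 290.3]
tcp_rot: [-3.141, -0.001, 2.114]
ft_force: [-0.2, 1.7, -0.0]
opening: 0.399
grip_force: 0.0
```

Call:
send_rows --series "0 0 0 0 0 -1;0 0 0 0 0 -1;0 0 0 0 0 -1;0 0 0 0 0 -1;0 0 0 0 0 -1"

```text
t: 50.18
eef_pos: [666.0, 151.1, 290.7]
tcp_rot: [3.141, -0.001, 2.988]
ft_force: [-0.9, -0.4, 0.2]
opening: 0.399
grip_force: 0.0
```

Call:
send_rows --series "0 0 0 0 0 -1;0 0 0 0 0 -0.7;0 0 0 0 0 0"

```text
t: 50.55
eef_pos: [666.1, 151.1, 290.7]
tcp_rot: [3.141, -0.0, -3.005]
ft_force: [-0.9, -0.6, -0.1]
opening: 0.4
grip_force: 0.0
```

Run:
```python
from h import *
import pickle
plan([738,78.4,196],188)
env.state();c=shot('wrist');pickle.dump(c,open('w9.pkl','wb'));save(c,'w9.png',s=1.42)
print(proj(c,[[738,78.4,157]])*1.42)
W=cloud(c);k=(W[...,2]>145)&(W[...,2]<165);k[270:]=0
print(k.sum(),W[k].mean(0) if k.any() else 0, np.argwhere(k).mean(0)[::-1]*1.42 if k.any() else 0)
```

```text
turn z -0.02 shift [-1.019 -1.366  1.579]
[[236.03189416 433.93993562]]
0 0 0
```

Run:
```python
from h import *
import pickle
c=pickle.load(open('w8.pkl','rb'));print(onplane(c,741/1.42,352/1.42,157), cloud(c)[int(352/1.42),int(740/1.42)])
```

```text
[734.48041697  79.34908831 157.        ] [732.98125363  80.17920479 157.9572217 ]
```

Call:
send_rows --series "-0.5 -0.7 0 0 0 0;-0.52 -0.67 0 0 0 0;0 0 0.6 0 0 0;0 0 0 0 0 0"

```text
t: 51.1
eef_pos: [737.3, 77.3, 251.8]
tcp_rot: [3.141, -0.005, -3.008]
ft_force: [0.7, -0.6, -0.1]
opening: 0.399
grip_force: 0.0
```

Call:
send_rows --series "0.03 0 0.5 0 0 0;0 0 0.42 0 0 0;0 0 0 0 0 0"

```text
t: 51.48
eef_pos: [735.8, 78.1, 199.3]
tcp_rot: [3.141, -0.002, -3.005]
ft_force: [1.0, 0.2, -0.3]
opening: 0.398
grip_force: 0.0
```

Call:
send_rows --series "0 0 0 0 0 0;0 0 0 0 0 0;0 0 0 0 0 0;0 0 0 0 0 0" --fingers 0

```text
t: 51.98
eef_pos: [736.3, 77.8, 200.4]
tcp_rot: [3.141, 0.001, -3.005]
ft_force: [-0.9, 1.8, 4.9]
opening: 0.118
grip_force: 30.0
```

Run:
```python
from h import *
p=env.state()['eef_pos'];a=np.radians(98);R=np.array([[np.cos(a),-np.sin(a)],[np.sin(a),np.cos(a)]])
S=np.array([468.6,221.8]);H=S-R@np.array([-12,195]);l=R.T@(p[:2]-H);print(p,'H',H,'stem rel hinge',l,np.linalg.norm(l),np.hypot(12,195))
th=np.arctan2(-l[0],l[1])-np.arctan2(12,195);print('theta',th)
q=l
for t in list(np.arange(1.7,.34,-.17))+[.33]:
    n=stem(t);print(round(t,2),'x %.3f y %.3f'%((n-q)[1]/60,(n-q)[0]/60));q=n
print('raise z-.21');
for t,r in ((.33,186),(.27,186),(.21,186),(.15,186),(.1,186),(.05,186),(0,186),(0,195)):
    n=stem(t,r);print(round(t,2),r,'x %.3f y %.3f'%((n-q)[1]/60,(n-q)[0]/60));q=n
```

```text
[736.33395161  77.81761295 200.37315048] H [660.03219619 260.82197151] stem rel hinge [-191.84252464  -50.08990791] 198.27393458055667 195.36888186197925
theta 1.7647326462671042
1.7 x 0.218 y 0.000
1.53 x 0.550 y -0.058
1.36 x 0.552 y 0.036
1.19 x 0.538 y 0.128
1.02 x 0.508 y 0.218
0.85 x 0.464 y 0.300
0.68 x 0.407 y 0.375
0.51 x 0.337 y 0.438
0.33 x 0.271 y 0.519
raise z-.21
0.33 186 x -0.142 y 0.049
0.27 186 x 0.066 y 0.174
0.21 186 x 0.056 y 0.178
0.15 186 x 0.045 y 0.181
0.1 186 x 0.029 y 0.153
0.05 186 x 0.022 y 0.154
0 186 x 0.014 y 0.155
0 195 x 0.150 y 0.000
```

Call:
send_rows --series "0.22 0 0 0 0 0;0.55 -0.05 0 0 0 0;0.55 0.04 0 0 0 0;0.54 0.13 0 0 0 0;0.51 0.22 0 0 0 0"

```text
t: 52.6
eef_pos: [592.0, 75.2, 201.0]
tcp_rot: [-3.137, 0.001, -3.005]
ft_force: [-3.3, -15.3, 8.9]
opening: 0.121
grip_force: 30.0
```

Call:
send_rows --series "0.46 0.3 0 0 0 0;0.41 0.38 0 0 0 0;0.34 0.44 0 0 0 0;0.27 0.52 0 0 0 0;0 0 0 0 0 0"

```text
t: 53.22
eef_pos: [488.4, 164.2, 199.9]
tcp_rot: [-3.141, -0.005, -3.003]
ft_force: [-13.0, -8.7, 12.1]
opening: 0.119
grip_force: 30.0
```

Run:
```python
from h import *
p=env.state()['eef_pos'];a=np.radians(98);R=np.array([[np.cos(a),-np.sin(a)],[np.sin(a),np.cos(a)]])
S=np.array([468.6,221.8]);H=S-R@np.array([-12,195]);l=R.T@(p[:2]-H);print(p,l,np.linalg.norm(l),np.arctan2(-l[0],l[1])-np.arctan2(12,195),stem(.33))
```

```text
[488.39138517 164.18260141 199.87920246] [-71.81109847 183.42001526] 196.9764855560497 0.3117066496931709 [-74.54089866 180.58974065]
```

Call:
send_rows --series "-0.06 0.01 -0.08 0 0 0;-0.06 0.01 -0.08 0 0 0;-0.05 0.01 -0.07 0 0 0;0 0 0 0 0 0"

```text
t: 53.72
eef_pos: [501.4, 166.8, 213.4]
tcp_rot: [-3.141, 0.0, -3.005]
ft_force: [-1.3, -1.1, -3.4]
opening: 0.13
grip_force: 29.9
```

Run:
```python
from h import *
p=env.state()['eef_pos'];a=np.radians(98);R=np.array([[np.cos(a),-np.sin(a)],[np.sin(a),np.cos(a)]])
S=np.array([468.6,221.8]);H=S-R@np.array([-12,195]);l=R.T@(p[:2]-H);print(p,l,np.linalg.norm(l),np.arctan2(-l[0],l[1])-np.arctan2(12,186),stem(.3,186))
q=l
for t,r in ((.24,186),(.18,186),(.12,186),(.06,186),(0,186)):
    n=stem(t,r);print(round(t,2),r,'x %.3f y %.3f'%((n-q)[1]/60,(n-q)[0]/60));q=n
```

```text
[501.35129799 166.78992464 213.40030626] [-71.03282079 170.22335816] 184.44959553634087 0.3308968663531261 [-66.43079631 174.1463445 ]
0.24 186 x 0.127 y 0.253
0.18 186 x 0.051 y 0.179
0.12 186 x 0.040 y 0.182
0.06 186 x 0.029 y 0.184
0 186 x 0.018 y 0.186
```

Call:
send_rows --series "0.1 0.22 0 0 0 0;0.06 0.18 0 0 0 0;0.04 0.18 0 0 0 0;0.03 0.18 0 0 0 0;0.02 0.2 0 0 0 0"

```text
t: 54.35
eef_pos: [478.5, 222.9, 213.0]
tcp_rot: [3.141, 0.002, -3.006]
ft_force: [7.2, -0.1, -12.2]
opening: 0.119
grip_force: 30.0
```

Call:
send_rows --series "0 0.03 0 0 0 0;0 0 0 0 0 0"

```text
t: 54.6
eef_pos: [478.4, 223.4, 213.0]
tcp_rot: [-3.14, 0.001, -3.005]
ft_force: [6.3, -11.3, -10.5]
opening: 0.119
grip_force: 30.0
```

Run:
```python
from h import *
p=env.state()['eef_pos'];a=np.radians(98);R=np.array([[np.cos(a),-np.sin(a)],[np.sin(a),np.cos(a)]])
S=np.array([468.6,221.8]);H=S-R@np.array([-12,195]);l=R.T@(p[:2]-H);print(p,l,np.arctan2(-l[0],l[1])-np.arctan2(12,186),env.state()['ft_force'])
```

```text
[478.3992844  223.37772656 212.95659204] [-11.80142456 185.07650446] -0.0007479371192692652 [  6.34555795 -11.2760453  -10.5234613 ]
```

Call:
send_rows --series "0.05 0 0.07 0 0 0;0.05 0 0.07 0 0 0;0.05 0 0.06 0 0 0;0 0 0 0 0 0"

```text
t: 55.1
eef_pos: [469.5, 222.2, 201.9]
tcp_rot: [-3.141, 0.002, -3.005]
ft_force: [1.5, -11.0, 3.1]
opening: 0.12
grip_force: 30.0
```

Call:
send_rows --series "0 0 0 0 0 0;0 0 0 0 0 0;0 0 0 0 0 0;0 0 -0.6 0 0 0;0 0 -0.9 0 0 0" --fingers 0.4

```text
t: 55.72
eef_pos: [468.9, 222.5, 291.4]
tcp_rot: [-3.141, -0.003, -3.005]
ft_force: [-0.1, -0.4, 0.4]
opening: 0.4
grip_force: 0.0
```

Call:
send_rows --series "-0.5 0 -0.9 0 0 0;-0.8 -0.2 -0.4 0 0 0;0 0 0 0 0 0;0 0 0 0 0 0"

```text
t: 56.22
eef_pos: [547.6, 221.2, 368.6]
tcp_rot: [3.141, -0.001, -3.005]
ft_force: [0.4, -0.7, 0.0]
opening: 0.398
grip_force: 0.0
```

Run:
```python
from h import *
import pickle
env.state();c=shot('wrist');pickle.dump(c,open('w10.pkl','wb'));save(c,'w10.png',s=1.42)
print(proj(c,[[468.3,222.5,157]])*1.42)
```

```text
[[418.92496314 151.39421102]]
```

View pics/w10.png

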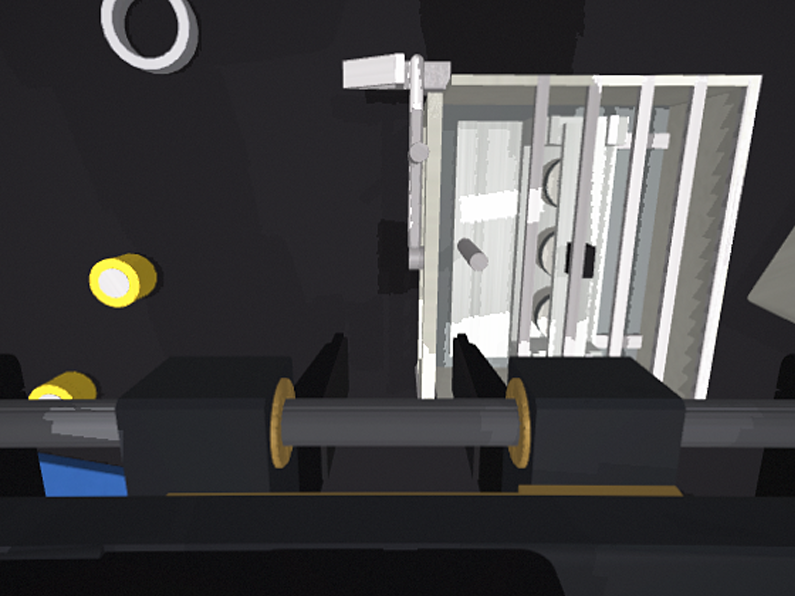

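Gate shut, with the stem at (419,152) as predicted for latch-down, nose at (415,70) in the catch, and bar and cups in the cage. A last numeric check, then hand in.

Run:
```python
from h import *
import pickle
c=pickle.load(open('w10.pkl','rb'));W=cloud(c)
def med(u,v): u,v=int(u/1.42),int(v/1.42); return np.nanmedian(W[v-2:v+3,u-2:u+3].reshape(-1,3),0).round(1)
print('stem',med(419,152),'post',onplane(c,479/1.42,262/1.42,102).round(1))
w2=pickle.load(open('w2.pkl','rb'));c0=cloud(w2);print('nose now',med(416,75),'before',np.nanmedian(c0[53:60,313:320].reshape(-1,3),0))
cups()
```

```text
stem [468.6 222.5 157.3] post [537.2 279.3 102. ]
nose now [415.5 214.3  90.2] before [409.43995566 214.04631458  90.2128808 ]
yellow [254. 118.] [845.15  79.75] 111 46.1
yellow [104. 139.] [772.6 517.8] 111 55.5
yellow [305. 152.] [734.   -80.05] 163 34.8
yellow [348. 192.] [ 612.15 -207.35] 165 33.9
yellow [286. 193.] [607.8  -23.85] 164 33.6
GREY [396. 195.] [ 601.9 -348.9] 173 38.1
yellow [276. 377.] [81.4 -0.4] 151 42.9
```

Everything matches: stem top at 157 mm, post home, old cup in the basket, look-alikes unmoved.

```bash
python3 -c "
from cell import env
print(env.job_done())"
```

```text
the job is handed in; nothing more can be done
None
```

The job is done and handed in: old cup in the basket, three cups and the bar in the drawer, drawer home, gate shut and latched, and the final check showed the yellow look-alikes unmoved (the other bystanders were not re-measured).

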